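Steady the counting scale and load it with gear motors

ROBOT

A 7-joint arm with a two-finger parallel gripper is mounted at the origin on the work surface. World frame = base frame: x ahead of the robot, y to its left, z up, the work surface at z = 0. Lengths are in m, angles in rad, forces in N, time in s.
With the tool pointing down it reaches from about 0.4 to 0.875 m from the base axis. Payload 19.3 kg.
Tool frame: the origin (TCP) lies where the fingers leave the gripper's body, on its centre line; the fingertips stand 73 mm ahead of it and the grasp point (between the pads) lies 54 mm ahead of it; z points along the fingers, y is the line along which they close (so a half turn about z gives the same grasp; the last joint's range is limited). The gripper opens to 85 mm and grips with 20 to 120 N. Pads are 22 mm wide; open, the fingers measure 114 mm over their backs; the gripper's body (76 mm by 85 mm) begins 54 mm behind the grasp point. The pads swing forward as they close: fully open they stand 13 mm farther back than shut.
Start: joints at [-1.267, 0.521, -0.036, 1.599, 0.021, 1.021, -0.113], TCP at [0.228, 0.582, 0.304] pointing down, gripper open.
Joint ranges: [-2.91, 2.91], [-0.3, 2.13], [-1.5, 1.42], [0.17, 2.43], [-1.26, 4.41], [0.16, 1.93], [-2.52, 2.52]. Speed limits (rad/s): [1.89, 1.89, 2.39, 2.39, 3.01, 3.01, 3.01].

INTERFACE

Orientations are given as a unit quaternion [x, y, z, w].
In Python, from cell import * gives the robot as it stands. The module is installed in compiled form; this text tells all that it offers.
- The arm moves only by the tool send_rows, never from a script. Its argument "plan" is a list of rows, each a list of 4 numbers: the shift along the world's x, y, z in cm, then the turn about the world's z in degrees. A call has 1 to 12 rows; each row shifts and turns the commanded pose from where the row before left it; what a row does not reach is not made up. A row lasts 1/10 s, in which the tool goes at most 50 mm and 8.59 degrees, less where a joint would pass 70% of its speed; a pose out of reach is approached as far as the arm can. A call with a gripper value outside its range is refused whole. "gripper" is the gripper command: -1 is fully open, 1 is shut, values between are in proportion, set as the call begins (left out, the last holds). The fingers move at their own pace and stop on an object; the grip force is fixed at half the most. Time passes only in rows, so rows that do not move let the fingers close. It gives the time, the measured TCP pose, the force, the opening and the grip force at its end, in the units of the state.
- get_state(): the state, without advancing time (a new reading comes with each control period).
- read_camera(name): name is "side" or "top"; returns the picture (400x640x3 uint8, red, green, blue); there is no depth.
- camera_params(name): a dict with "vfov" (degrees; the focal length in pixels is half the picture's height over the tangent of half this angle, whatever the lens; pixels are square), "cx", "cy" (the principal point, pixels), "position" and "rotation" of the camera in the world. Camera axes: x right, y down, z forward; pixel columns grow to the right and rows downward; lengths in m; the calibration is good to about 2 mm. A picture is of the moment at which its call begins. camera_params takes no time and is no camera call.
- job_done(): hands the job in; it is judged then, once.
Trained networks look in the newest picture that a camera, given by its name, has taken for a name from the list of things; names that differ only in an ending like _2 or _b are one class to them, and where a whole thing is asked for, a point or a joint stands for the part that bears it (a point fixed in the world has none). Each returns a list of dicts, best first, with "confidence" (0 to 1); they miss things now and then, are a little off and sometimes report something else, mostly with a low value. They report only what shows in the picture. A call takes as long as a camera call.
- recognise(camera, thing): "uv" ([column, row] in pixels, amid what is visible of it).
- regions_of(camera, thing): "pixels" (400x640 bool, what is visible of it) and "uv" ([column, row] in pixels, amid what is visible of it).
- landmark_of(camera, thing): "uv" ([column, row] in pixels: a listed point, or the origin of a listed thing).
The state is a dict: "t": time; "joint_positions": joint angles; "joint_vel": joint speeds; "tau": joint torques, N m; "eef_pos": TCP position; "ee_rot": TCP orientation; "ft_force": force on the tool from outside, world axes, zero at the start; "moment": the same for the moment, N m; "grip_width": opening from 0.0 (shut) to 1.0 (fully open); "gripper_force": force on a finger pad.
Only numpy, scipy, OpenCV 4.12 (cv2) and the standard library are available. Lean on these libraries where they do the work, as an engineer would, in place of code of your own. Each camera call takes 0.05 s, during which the arm holds its last target. There are 200 camera calls.

TASK

The counting scale rocks because the levelling screw at its front left corner (as seen from the robot) is backed off and that foot hangs clear of the bench: screw that foot down, clockwise from above, until the scale stands firm with all four feet carrying a fair share of its weight. Then take the scoop by its red bar, tip all four yellow gear motors out of its open nose into the scale's steel pan, and stand the empty scoop upright on the bench again. Leave everything else where it is and do not push the scale about.

Things in the scene. Friction and masses are not known exactly. Their poses are not given: they have to be found in the camera images.
- scale: white bench counting scale on grey corner arms, 314 x 298 mm, 4 kg, loose on four rubber feet. Origin at bench height under its centre; x points from the keypad (robot side) to the back, y to its left. Housing 195 x 175 mm, 60 mm high; keypad console 130 mm wide in front of it (to x = -154 mm, 62 mm high). Corner lugs carrying the screws: 42 mm across, tops 34 mm above the bench
- pan_floor (a point): centre of the inner floor of the open steel pan on top of the scale, 71 mm above the bench; axes as the scale's. The pan is 192 x 172 mm inside (x, y), walls 4 mm thick, rim 34 mm above this point
- knob_a_grip (a point): black fluted knob, 40 mm across, 30 mm tall, on the backed-off front left levelling screw, at x -136, y +128 mm in the scale's frame. The point: on the axis at mid-height of the knob, 63 mm above the bench (a few mm more while backed off). The knob goes down as it is turned clockwise, 5 mm per turn; light to turn (0.06 N m). The pan's corner, rim 105 mm high, is 52 mm away towards the scale's centre
- knob_a (a joint): turn of the front left screw (rad), grows clockwise from above as its foot is screwed down, 0.8 mm per rad. The four screws are alike: the load is shared evenly when a + c = b + d. The feet are springy rubber: foot a touches the bench about 3 rad before that and has half its share about 1.3 rad before; 3 rad too far and two other feet come nearly free. Starts 4 to 7 rad short
- knob_b (a joint): turn of the front right levelling screw (rad), as knob_a; near 0 and need not be touched
- knob_c (a joint): turn of the back right levelling screw (rad), as knob_a; near 0 and need not be touched
- knob_d (a joint): turn of the back left levelling screw (rad), as knob_a; near 0 and need not be touched
- foot_a: rubber foot, 36 mm across and 12 mm tall, under the front left levelling screw; origin at the centre of its underside (bench height when it touches)
- foot_b: rubber foot, 36 mm across and 12 mm tall, under the front right levelling screw; origin at the centre of its underside (bench height when it touches)
- foot_c: rubber foot, 36 mm across and 12 mm tall, under the back right levelling screw; origin at the centre of its underside (bench height when it touches)
- foot_d: rubber foot, 36 mm across and 12 mm tall, under the back left levelling screw; origin at the centre of its underside (bench height when it touches)
- scoop_bar (a point): middle of the red grip bar of the aluminium scoop; bar 16 mm thick (scoop x), 106 mm free length (scoop y), 20 mm tall, centre 106 mm above the scoop's underside; flat posts at its ends. Scoop x points from the open nose to the closed rear, z up. Scoop 170 x 106 mm, 0.26 kg; side walls 48 mm high, 28 mm near the nose
- scoop_nose (a point): middle of the front edge of the scoop's floor, 85 mm in front of the bar (scoop -x) and 102 mm below its centre; axes as scoop_bar. No lip here: parts slide out under the bar and over this edge once the scoop is tilted nose down by 27 to 35 degrees
- motor0_mid (a point): centre of a yellow gear motor with a silver end, 70 x 22 x 19 mm, 35 g, lying crosswise in the scoop
- motor1_mid (a point): centre of a yellow gear motor with a silver end, 70 x 22 x 19 mm, 35 g, lying crosswise in the scoop
- motor2_mid (a point): centre of a yellow gear motor with a silver end, 70 x 22 x 19 mm, 35 g, lying crosswise in the scoop
- motor3_mid (a point): centre of a yellow gear motor with a silver end, 70 x 22 x 19 mm, 35 g, lying crosswise in the scoop
- lipo: silver battery pack with a yellow end, 88 x 45 x 18 mm, beside the scoop; bystander, origin under its centre
- solder_spool: green and silver reel of solder, 60 mm across, 40 mm tall, in front of the scoop; bystander, origin under its centre
- screwdriver: red-handled screwdriver, 160 mm, lying beside the scoop; bystander, origin under its middle
- flux: blue bottle, 40 mm across, 95 mm tall, behind the scoop; bystander, origin under its centre
- robot_car: black four-wheeled robot car, 200 x 150 x 66 mm, at the left side; bystander, origin under its centre
- multimeter: yellow and black multimeter, 150 x 75 x 38 mm, at the right side; bystander, origin under its centre

How it is judged:
On the way, in this order (a step that is already met when the one before it is completed fails the run):
1. the scale stands firm, let go, all four feet loaded with at least 4 N each, before it is filled (contact force between each of foot_a, foot_b, foot_c, foot_d and anything else above 4 N and contact force between the fingers and scale below 0.2 N and linear speed of scale below 0.01 m/s), for 0.3 s.
2. all four motors lie in the pan (x of motor0_mid in the frame of pan_floor between -0.096 and 0.096 m and y of motor0_mid in the frame of pan_floor between -0.086 and 0.086 m and z of motor0_mid in the frame of pan_floor between -0.005 and 0.065 m and x of motor1_mid in the frame of pan_floor between -0.096 and 0.096 m and y of motor1_mid in the frame of pan_floor between -0.086 and 0.086 m and z of motor1_mid in the frame of pan_floor between -0.005 and 0.065 m and x of motor2_mid in the frame of pan_floor between -0.096 and 0.096 m and y of motor2_mid in the frame of pan_floor between -0.086 and 0.086 m and z of motor2_mid in the frame of pan_floor between -0.005 and 0.065 m and x of motor3_mid in the frame of pan_floor between -0.096 and 0.096 m and y of motor3_mid in the frame of pan_floor between -0.086 and 0.086 m and z of motor3_mid in the frame of pan_floor between -0.005 and 0.065 m), for 0.2 s.
At the end, for the whole second after the job is handed in: each of the scale's four feet carries at least 4 N (about 10 N would be even) and the scale is still; all four gear motors lie inside the pan; the empty scoop stands upright (within 4.5 degrees) on the bench (all of step 2 and contact force between each of foot_a, foot_b, foot_c, foot_d and anything else above 4 N and linear speed of scale below 0.01 m/s and angle between scoop_bar's own z axis and vertical below 0.08 rad and height (world z) of scoop_bar between 0.098 and 0.116 m); the robot touches nothing.
It fails at once if a bystander is moved more than 30 mm (distance of any of lipo, solder_spool, screwdriver, flux, robot_car, multimeter from where it was at the start of the episode above 0.03 m).
It fails at once if the scale is pushed more than 40 mm across the bench (distance of scale from where it was at the start of the episode above 0.04 m).
It fails at once if the scale is tipped more than 6 degrees (angle between scale's own z axis and vertical above 0.105 rad).
It also fails if it takes over 72 s, if anything falls off the work surface, if the arm or the gripper's body presses on something with over 40 N, if the wrist force passes 120 N, or if a joint passes its speed limit or range.

## Working session

There is one attempt and no reset: what is moved stays moved. The work goes in short steps, Python scripts to look and compute and a tool call to move; the robot and the scene stay as the last step left them, time stands still between calls to the robot, and variables do not carry over. Pictures are saved under pics/ and viewed, at most 10 in all, crops included, and the job is handed in when it is done.

Besides the shell and the picture viewer there is one more tool, called after "Call:" in YAML: its name, and indented under it one key for each argument. send_rows: Moves the arm, as the interface text tells. Its arguments: {"type":"object","properties":{"plan":{"type":"array"},"gripper":{"type":"number"}},"required":["plan"]}

```bash
mkdir -p pics
cat > h.py <<'E'
from cell import *
import numpy as np, cv2
def ray(c,uv):
    p=camera_params(c); f=200/np.tan(np.radians(p["vfov"]/2))
    R=np.array(p["rotation"]); 
    if R.shape!=(3,3):
        from scipy.spatial.transform import Rotation as Q; R=Q.from_quat(R).as_matrix()
    d=R@np.array([(uv[0]-p["cx"])/f,(uv[1]-p["cy"])/f,1]); return np.array(p["position"]),d/np.linalg.norm(d)
def tri(a,b):
    (p,d),(q,e)=ray("side",a),ray("top",b)
    s=np.linalg.lstsq(np.c_[d,-e],q-p,rcond=None)[0]
    return (p+s[0]*d+q+s[1]*e)/2, np.linalg.norm(p+s[0]*d-q-s[1]*e)
def atz(c,uv,z):
    p,d=ray(c,uv); return p+d*(z-p[2])/d[2]
def lm(c,t):
    r=landmark_of(c,t); return (r[0]["uv"],r[0]["confidence"]) if r else (None,0)
E
python3 - <<'E'
from h import *
for c in("side","top"):
    cv2.imwrite(f"pics/{c}0.png",read_camera(c)[:,:,::-1]); p=camera_params(c); print(c,p)
for t in ["scale","pan_floor","knob_a_grip","scoop_bar","scoop_nose","motor0_mid","lipo","solder_spool","screwdriver","flux"]:
    a,ca=lm("side",t); b,cb=lm("top",t)
    print(t,np.round(a,1) if ca else None,round(ca,2),np.round(b,1) if cb else None,round(cb,2),*( [np.round(x,4) for x in tri(a,b)] if ca and cb else []))
print(get_state())
E
```

```text
side {'vfov': 52.32976187721227, 'cx': 315.69036248239325, 'cy': 194.9065058756689, 'position': array([-0.1757576 ,  1.1193543 ,  0.95577461]), 'rotation': array([-0.26118298,  0.84305036, -0.45232943,  0.12824831])}
top {'vfov': 56.4399327092338, 'cx': 317.74698574243973, 'cy': 200.4565491689017, 'position': array([ 0.42483767, -0.00640047,  1.26106659]), 'rotation': array([ 0.71584299, -0.6965313 ,  0.03483215, -0.03463635])}
scale [332.3 176.5] 0.73 [365.9 191.1] 0.81 [ 0.5774 -0.162   0.0543] 0.0031
pan_floor [348.3 199.1] 0.15 [370.1 195.4] 0.8 [ 0.5504 -0.2067 -0.0719] 0.0647
knob_a_grip [346.3 197.2] 0.43 [255.5 192.6] 0.72 [0.4542 0.1361 0.1945] 0.1996
scoop_bar [278.8 206.6] 0.59 [254.5 184.8] 0.63 [0.5829 0.1945 0.102 ] 0.0002
scoop_nose [258.1 215.6] 0.35 [250.5 212. ] 0.87 [0.5509 0.2447 0.0967] 0.1322
motor0_mid [259.7 245.3] 0.19 None 0
lipo None 0 [291.3 202.7] 0.68
solder_spool [317.  248.5] 0.59 [262.4 238.4] 0.85 [ 0.4185  0.1826 -0.0227] 0.0066
screwdriver [263.8 243.5] 0.57 [329.2 231.6] 0.75 [ 0.5671  0.0605 -0.1378] 0.3278
flux [256.3 214.8] 0.57 None 0
{'t': 1.1, 'joint_positions': array([-1.26719927,  0.52140019, -0.03630271,  1.59953358,  0.02120269,
        1.02108515, -0.11278775]), 'joint_vel': array([ 9.60583892e-04, -3.35978054e-05,  1.94319281e-03,  1.05068229e-03,
        8.30275719e-04,  6.60257587e-04,  3.78637721e-04]), 'tau': array([ 1.19098386e-03, -9.26817083e+01,  1.97894298e+00, -3.70285320e+01,
        1.81492756e-02,  1.34671263e-03,  1.69431701e-05]), 'eef_pos': array([0.2282366 , 0.58181579, 0.30387859]), 'ee_rot': array([ 1.85825257e-01,  9.82582807e-01, -2.06467066e-05, -2.04431415e-06]), 'ft_force': array([ 0.38210736, -0.00181099, -0.3050065 ]), 'moment': array([-0.00864284,  0.02061035,  0.01115232]), 'gripper_force': 0.0, 'grip_width': 1.000425730449467}
```

View pics/side0.png

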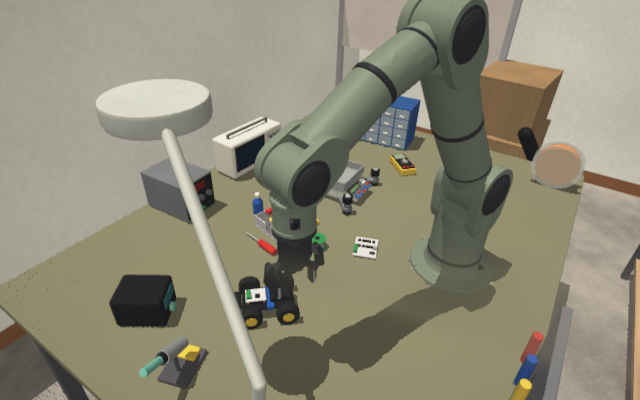

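View pics/top0.png

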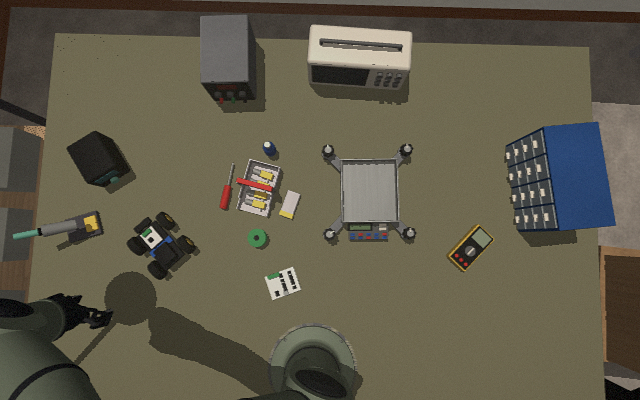

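The top view shows the scale at about (369,195), with the front-left knob near (330,233). The scoop is at about (259,188) with its nose toward the robot, and its bar runs from (238,180) to (275,190). In the side view the arm hides most of the scene. Rows can't pitch the tool, so I'll move the arm up out of the way and see what it does at its reach limit.

Call:
send_rows:
  plan:
    - [0,-1,5,0]
    - [0,-1,5,0]
    - [0,-1,5,0]
    - [0,-1,5,0]
    - [0,-1,5,0]
    - [0,-1,5,0]
    - [0,-1,5,0]
    - [0,-1,5,0]
    - [0,-1,5,0]
    - [0,-1,5,0]
    - [0,-1,5,0]
    - [0,-1,5,0]

```text
t: 2.3
eef_pos: [0.2212, 0.4561, 0.7684]
ee_rot: [0.187, 0.981, 0.039, 0.01]
ft_force: [-0.2, 0.5, 0.1]
grip_width: 0.999
gripper_force: 0.0
```

Run:
```python
from h import *
from scipy.spatial.transform import Rotation as Q
s=get_state(); print({k:np.round(s[k],3) for k in("t","joint_positions","eef_pos","ee_rot")}, Q.from_quat(s["ee_rot"]).as_matrix()[:,2])
T=read_camera("top");S=read_camera("side")
a=cv2.resize(T[140:260,200:440],None,fx=3.3,fy=3.3,interpolation=cv2.INTER_CUBIC)[:,:,::-1]
b=cv2.resize(S[150:270,210:410],None,fx=3.3,fy=3.3,interpolation=cv2.INTER_CUBIC)[:,:,::-1]
cv2.imwrite("pics/tc.png",a);cv2.imwrite("pics/sc.png",b)
for t in ["scale","pan_floor","knob_a_grip","scoop_bar","scoop_nose","lipo","solder_spool","screwdriver","flux","foot_a"]:
    a,ca=lm("side",t); b,cb=lm("top",t)
    print(t,np.round(a,1) if ca else None,round(ca,2),np.round(b,1) if cb else None,round(cb,2),*( [np.round(x,4) for x in tri(a,b)] if ca and cb else []))
for c in("side","top"): print(c,[(np.round(r["uv"],1),round(r["confidence"],2)) for r in landmark_of(c,"knob_a_grip")])
```

```text
{'t': np.float64(2.3), 'joint_positions': array([-1.616,  0.211,  0.55 ,  0.944, -0.121,  1.932,  0.066]), 'eef_pos': array([0.221, 0.456, 0.768]), 'ee_rot': array([0.187, 0.981, 0.039, 0.01 ])} [ 0.03535688  0.07349519 -0.99666863]
scale [332.2 188.1] 0.75 [367.6 189.8] 0.61 [ 0.5883 -0.1785 -0.017 ] 0.0095
pan_floor [332.5 174.2] 0.64 [369.2 194.5] 0.65 [ 0.5719 -0.1681  0.0639] 0.0118
knob_a_grip [347.7 198.5] 0.57 [328.  234.4] 0.6 [ 0.4331 -0.0417  0.0652] 0.0036
scoop_bar [279.8 207.1] 0.76 [256.9 182.9] 0.95 [0.5878 0.1871 0.0942] 0.0057
scoop_nose [291.3 240.1] 0.92 [249.3 214.3] 0.69 [0.4992 0.2264 0.0072] 0.0089
lipo [307. 215.] 0.55 [290.6 203.2] 0.61 [0.5351 0.0852 0.0186] 0.0011
solder_spool [320.  246.2] 0.79 [260.6 235.7] 0.57 [ 0.4185  0.1822 -0.0103] 0.0141
screwdriver [260.2 241.4] 0.57 None 0
flux [256.  215.5] 0.63 [270.6 152.4] 0.49 [ 0.7182  0.1662 -0.0151] 0.0087
foot_a [375.8 183.5] 0.56 [251.6 214.7] 0.45 [0.3718 0.1288 0.277 ] 0.2277
side [(array([347.7, 198.5]), 0.57)]
top [(array([328. , 234.4]), 0.6), (array([257.7, 238.1]), 0.19)]
```

Call:
send_rows:
  plan:
    - [1,-4,-2,0]
    - [1,-4,-3,0]
    - [1,-4,-3,0]
    - [1,-4,-3,0]
    - [1,-4,-3,0]
    - [1,-4,-3,0]

```text
t: 4.1
eef_pos: [0.2803, 0.2184, 0.5993]
ee_rot: [0.187, 0.982, 0.039, 0.01]
ft_force: [1.1, -0.2, 0.6]
grip_width: 0.997
gripper_force: 0.0
```

View pics/tc.png

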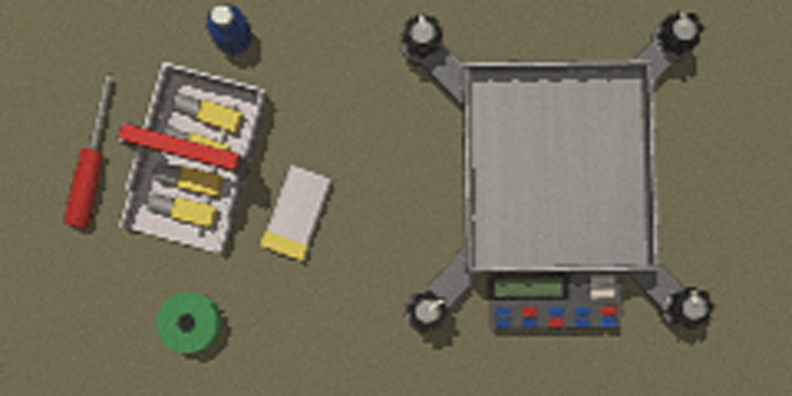

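View pics/sc.png

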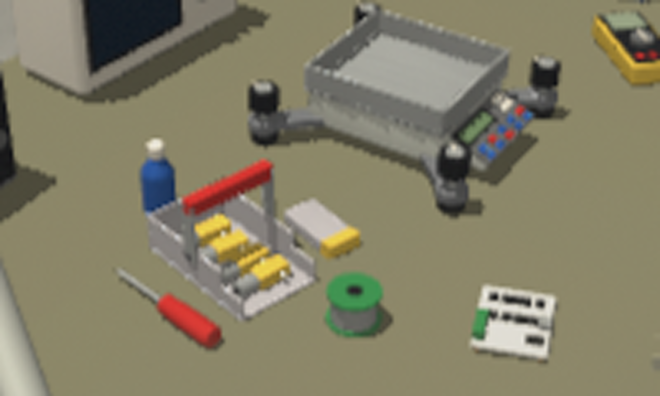

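The tilt gained at the limit stays when the arm comes back, so I can use the limit to pitch the tool. I'll fit the kinematics so I can plan this properly. The crops show the scoop's nose toward the robot, the solder spool just in front of it, and the flux bottle behind it.

```bash
cat > kin.py <<'E'
import numpy as np, itertools
from scipy.spatial.transform import Rotation as Q
from scipy.optimize import least_squares
Z=lambda a:Q.from_euler("z",a); Y=lambda a:Q.from_euler("y",a)
def fk(q,P):
    q0,H,L1,L2,L3,o1,o2,s1,s3,s5,s7,q7=P
    p=np.array([0,0,H]);R=Z(s1*q[0]+q0)*Y(q[1])*Z(s3*q[2]); p=p+R.apply([o1,0,L1]); R=R*Y(q[3])*Z(s5*q[4]); p=p+R.apply([o2,0,L2]); R=R*Y(q[5])*Z(s7*q[6]+q7); p=p+R.apply([0,0,L3]); return p,R
E
python3 - <<'E'
from h import *; from kin import *
s=get_state(); print(np.round(s["joint_positions"],4),np.round(s["eef_pos"],4),np.round(s["ee_rot"],4))
D=[([-1.26719927,0.52140019,-0.03630271,1.59953358,0.02120269,1.02108515,-0.11278775],[0.2282366,0.58181579,0.30387859],[1.85825257e-01,9.82582807e-01,-2.06467066e-05,-2.04431415e-06]),
([-1.616,0.211,0.55,0.944,-0.121,1.932,0.066],[0.2212,0.4561,0.7684],[0.187,0.981,0.039,0.01]),(s["joint_positions"],s["eef_pos"],s["ee_rot"])]
best=[]
for sg in itertools.product([1,-1],repeat=4):
  for q00 in(0,2.46,1.57,3.14):
    def res(x):
        P=[*x[:5],0,0,*sg,x[5]]; e=[]
        for q,p,r in D:
            a,R=fk(q,P); e+=list(a-p)+list(.3*(R*Q.from_quat(r).inv()).as_rotvec())
        return e
    for q7 in (0,1.57,3.1,-1.57):
        m=least_squares(res,[q00,.3,.45,.45,.25,q7]); best.append((m.cost,sg,np.round(m.x,4)))
best.sort(key=lambda b:b[0]); print(*best[:4],sep="\n")
E
```

```text
[-1.5848 -0.2703  0.5614  1.7332  0.1348  1.558   0.1644] [0.2803 0.2184 0.5993] [0.1867 0.9816 0.039  0.01  ]
(np.float64(0.00032225106028009636), (-1, -1, -1, -1), array([-0.1101,  0.3559,  0.5148,  0.4324,  0.2776,  1.461 ]))
(np.float64(0.00032225106028009864), (-1, -1, -1, -1), array([-0.1101,  0.3559,  0.5148,  0.4324,  0.2776,  1.461 ]))
(np.float64(0.0003222510602801031), (-1, -1, -1, -1), array([-0.1101,  0.3559,  0.5148,  0.4324,  0.2776,  1.461 ]))
(np.float64(0.0003222510602801479), (-1, -1, -1, -1), array([-0.1101,  0.3559,  0.5148,  0.4324,  0.2776,  1.461 ]))
```

Call:
send_rows:
  plan:
    - [-4,4,-4,0]
    - [-4,4,-4,0]
    - [-4,2,-4,0]
    - [-1,-3,-4,0]
    - [-1,-3,-4,0]
    - [-1,-3,-4,0]
    - [-1,-3,0,0]

```text
t: 4.8
eef_pos: [0.1611, 0.2079, 0.4047]
ee_rot: [0.186, 0.982, 0.039, 0.009]
ft_force: [0.0, -0.2, 0.6]
grip_width: 0.997
gripper_force: 0.0
```

```bash
cat > st.py <<'E'
from h import *
from kin import *
s=get_state(); print(np.round(s["t"],2),np.round(s["joint_positions"],4).tolist(),np.round(s["eef_pos"],4),np.round(s["ee_rot"],4))
z=Q.from_quat(s["ee_rot"]).as_matrix(); print("z",np.round(z[:,2],4),"y",np.round(z[:,1],4),"tilt",np.degrees(np.arccos(-z[2,2])))
E
python3 st.py
```

```text
4.8 [-1.3088, -0.3029, 0.124, 2.2757, 0.0455, 1.0867, -0.0117] [0.1611 0.2079 0.4047] [0.1857 0.9818 0.039  0.0094]
z [ 0.033   0.0731 -0.9968] y [0.364  0.928  0.0801] tilt 4.600801234909135
```

Call:
send_rows:
  plan:
    - [-1,-2,0,0]
    - [-1,-2,0,0]
    - [-1,-2,0,0]
    - [-1,-2,0,0]

```text
t: 5.2
eef_pos: [0.1582, 0.1895, 0.4038]
ee_rot: [0.186, 0.982, 0.038, 0.008]
ft_force: [-0.1, -0.0, -0.3]
grip_width: 1.0
gripper_force: 0.0
```

```bash
python3 st.py
```

```text
5.2 [-0.7775, -0.3042, -0.2362, 2.2843, -0.0948, 1.078, 0.2328] [0.1582 0.1895 0.4038] [0.1857 0.9818 0.0384 0.0081]
z [ 0.0301  0.0724 -0.9969] y [0.364  0.9281 0.0783] tilt 4.494110760055933
```

Call:
send_rows:
  plan:
    - [-1.9,-4.6,0,0]
    - [-1.9,-4.6,0,0]
    - [-1.9,-4.6,0,0]

```text
t: 5.5
eef_pos: [0.158, 0.1637, 0.3866]
ee_rot: [0.196, 0.98, 0.02, -0.003]
ft_force: [2.1, -0.7, -0.3]
grip_width: 1.001
gripper_force: 0.0
```

```bash
python3 st.py
```

```text
5.5 [-0.615, -0.3047, -0.3054, 2.3256, -0.1278, 1.0781, 0.3271] [0.158  0.1637 0.3866] [ 0.1957  0.9805  0.0195 -0.0026]
z [ 0.0025  0.0393 -0.9992] y [0.3838 0.9227 0.0373] tilt 2.2593271934836063
```

Call:
send_rows:
  plan:
    - [0.5,-4.9,0,0]
    - [0.5,-4.9,0,0]
    - [0.5,-4.9,0,0]

```text
t: 5.8
eef_pos: [0.1908, 0.0888, 0.3719]
ee_rot: [0.182, 0.983, 0.012, -0.013]
ft_force: [3.1, 0.8, 0.1]
grip_width: 1.002
gripper_force: 0.0
```

```bash
python3 st.py
```

```text
5.8 [-0.2557, -0.3042, -0.2993, 2.3651, -0.14, 1.0763, 0.7304] [0.1908 0.0888 0.3719] [ 0.1818  0.9832  0.0116 -0.0131]
z [-0.0215  0.0276 -0.9994] y [0.3577 0.9337 0.018 ] tilt 2.0035903210390082
```

Run:
```python
from h import *
T=read_camera("top");S=read_camera("side")
for c in("top","side"):
    for t in("knob_a_grip",):
        print(c,t,[(np.round(r["uv"],1).tolist(),round(r["confidence"],2)) for r in landmark_of(c,t)])
    print(c,[(np.round(r["uv"],1).tolist(),int(r["pixels"].sum()),round(r["confidence"],2)) for r in regions_of(c,"knob_a")])
def crop(I,u,v,h=14): 
    u,v=int(u),int(v); return cv2.resize(I[v-h:v+h,u-h:u+h],(380,290)if 0 else (290,290),interpolation=cv2.INTER_CUBIC)
tiles=[crop(T,328,151),crop(T,407,150),crop(T,330,234),crop(T,411,234)]
sides=[crop(S,290,183),crop(S,375,172)]
A=np.vstack([np.hstack(tiles[:2]),np.hstack(tiles[2:])])
cv2.imwrite("pics/kn.png",A[:,:,::-1])
for t in("scoop_bar","scoop_nose","pan_floor"):
    a,b=lm("side",t),lm("top",t); print(t,a,b,tri(a[0],b[0]) if a[1] and b[1] else 0)
```

```text
top knob_a_grip [([328.6, 234.5], 0.45)]
top [([270.0, 147.4], 132, 0.6), ([404.7, 232.3], 138, 0.59), ([330.1, 233.2], 111, 0.56), ([404.2, 148.3], 104, 0.48)]
side knob_a_grip [([331.3, 186.4], 0.74), ([291.0, 239.7], 0.73), ([348.0, 198.0], 0.54)]
side [([346.8, 198.1], 79, 0.67), ([289.4, 178.5], 63, 0.64), ([373.4, 171.8], 68, 0.6)]
scoop_bar ([279.1, 207.0], 0.59) ([258.2, 183.0], 0.97) (array([0.59008747, 0.18462054, 0.09162495]), np.float64(0.0009447035570236602))
scoop_nose ([289.2, 238.4], 0.64) ([249.0, 213.6], 0.9) (array([0.50363554, 0.22796428, 0.01342411]), np.float64(0.014779771026492597))
pan_floor ([333.7, 172.0], 0.8) ([369.5, 192.7], 0.83) (array([ 0.57267226, -0.16968793,  0.07421148]), np.float64(0.0028963125787036066))
```

View pics/kn.png

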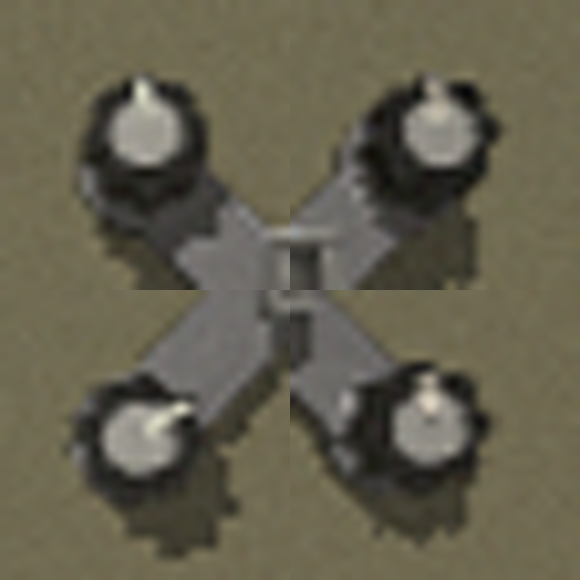

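The knob pointers on b, c and d face straight up in the picture. Knob a's pointer, with its centre near crop (138,438) and tip near (190,408), is about 60° clockwise. So a is about -5.24 rad and needs 300° clockwise.

Run:
```python
from h import *
K={"a":(328.8,233.8),"d":(327.6,149),"c":(407,148),"b":(410.2,232.6)}
P={k:atz("top",v,.082 if k=="a" else .078) for k,v in K.items()}
for k in P: print(k,np.round(P[k],4))
print("a tri",tri((346.8,198.1),K["a"]))
c=(P["a"]+P["b"]+P["c"]+P["d"])/4; print("c",c, np.degrees(np.arctan2(*(P["d"]+P["c"]-P["a"]-P["b"])[[1,0]])), np.linalg.norm((P["d"]-P["a"])[:2]),np.linalg.norm((P["b"]-P["a"])[:2]))
M={}
for cam,(x0,x1,y0,y1) in {"top":(225,285,165,205),"side":(260,300,190,220)}.items():
    I=cv2.cvtColor(read_camera(cam),cv2.COLOR_RGB2HSV)[y0:y1,x0:x1]
    m=(((I[...,0]<8)|(I[...,0]>172))&(I[...,1]>150)&(I[...,2]>60)).astype(np.uint8)
    n,l,s,cc=cv2.connectedComponentsWithStats(m)
    for i in range(1,n):
        if s[i][4]<15: continue
        r=cv2.minAreaRect(np.argwhere(l==i)[:,::-1].astype(np.float32)); print(cam,s[i][4],cc[i]+[x0,y0],r)
        M.setdefault(cam,(cc[i]+[x0,y0])); 
        pts=np.argwhere(l==i)[:,::-1]+[x0,y0]; d=np.linalg.svd(pts-pts.mean(0))[2][0] if 0 else np.linalg.eigh(np.cov((pts-pts.mean(0)).T))[1][:,1]
        pr=(pts-pts.mean(0))@d; e=[pts.mean(0)+d*t for t in(pr.min(),pr.max())]; print("ends",e,[np.round(atz(cam,x,.114),4) for x in e] if cam=="top" else "")
print(M, tri(M["side"],M["top"]), atz("top",M["top"],.114))
```

```text
a [ 0.4365 -0.0428  0.082 ]
d [ 0.7095 -0.0324  0.078 ]
c [ 0.7199 -0.2892  0.078 ]
b [ 0.4473 -0.3004  0.078 ]
a tri (array([ 0.43638943, -0.04351902,  0.06466799]), np.float64(0.00062615968290176))
c [ 0.57831398 -0.16620314  0.079     ] 2.2630735193535334 0.27321393874226246 0.2577419674610262
top 184 [253.75543478 184.00543478] ((29.000003814697266, 19.000001907348633), (36.85360336303711, 5.132579326629639), 14.620874404907227)
ends [array([271.78423322, 188.80970039]), array([236.18063199, 179.32214871])] [array([0.5703, 0.1383, 0.114 ]), array([0.597 , 0.2501, 0.114 ])]
top 89 [226.85393258 193.48314607] ((2.5, 29.5), (19.0, 5.0), 90.0)
ends [array([227.53170099, 185.0426956 ]), array([226.00296173, 204.08053785])] [array([0.5783, 0.2761, 0.114 ]), array([0.5189, 0.2778, 0.114 ])]
side 161 [278.74534161 206.16149068] ((18.590652465820312, 16.19263458251953), (5.961158752441406, 28.581626892089844), 64.79888153076172)
ends [array([291.54486715, 200.16254431]), array([265.66761961, 212.29082358])] 
{'top': array([253.75543478, 184.00543478]), 'side': array([278.74534161, 206.16149068])} (array([0.58378991, 0.19570218, 0.10468613]), np.float64(0.002992773802359672)) [0.58379966 0.19487179 0.114     ]
```

Call:
send_rows:
  plan:
    - [3,-1.5,0,0]
    - [4,-2,0,0]
    - [4,-2,-1,0]
    - [4,-2,-3,0]
    - [4,-2,-3,0]
    - [3.5,-2,-3,0]
    - [2.2,-1.8,-2,0]
    - [0,0,0,0]
  gripper: -0.32

```text
t: 7.3
eef_pos: [0.4329, -0.0436, 0.2532]
ee_rot: [0.186, 0.982, 0.01, -0.016]
ft_force: [-1.0, 1.0, 1.5]
grip_width: 0.66
gripper_force: 0.0
```

```bash
python3 st.py
```

```text
7.3 [-0.0371, 0.3098, 0.0207, 2.1135, -0.0488, 0.7451, 1.216] [ 0.4329 -0.0436  0.2532] [ 0.1858  0.9824  0.0105 -0.0155]
z [-0.0266  0.0263 -0.9993] y [0.3654 0.9307 0.0148] tilt 2.1442349380794887
```

Call:
send_rows:
  plan:
    - [0.5,-0.1,-4,0]
    - [0,0,-4,0]
    - [0,0,-3,0]
    - [0,0,-2,0]
    - [0,0,0,0]

```text
t: 7.8
eef_pos: [0.4357, -0.0424, 0.1245]
ee_rot: [0.184, 0.983, 0.011, -0.016]
ft_force: [-0.3, -0.4, 1.0]
grip_width: 0.661
gripper_force: 0.0
```

Call:
send_rows:
  plan:
    - [0,0,0,0]
    - [0,0,0,0]
    - [0,0,0,0]
    - [0,0,0,0]
  gripper: 0.6

```text
t: 8.2
eef_pos: [0.4367, -0.0431, 0.1271]
ee_rot: [0.185, 0.983, 0.011, -0.013]
ft_force: [-4.0, -3.2, 1.1]
grip_width: 0.452
gripper_force: 59.9
```

```bash
python3 st.py
```

```text
8.2 [-0.0183, 0.555, -0.0032, 2.191, -0.0631, 0.4179, 1.2357] [ 0.4367 -0.0431  0.1271] [ 0.1849  0.9826  0.0111 -0.0134]
z [-0.0222  0.0268 -0.9994] y [0.3637 0.9314 0.0169] tilt 1.9928733879606302
```

Call:
send_rows:
  plan:
    - [-0.01,0.02,-0.01,-8.5]
    - [-0.01,0.02,-0.01,-8.5]
    - [-0.01,0.02,-0.01,-8.5]
    - [-0.02,0.02,-0.01,-8.5]
    - [-0.02,0.02,-0.01,-8.5]
    - [-0.02,0.01,-0.01,-8.5]
    - [-0.02,0.01,-0.01,-8.5]
    - [-0.02,0.01,-0.01,-8.5]
    - [-0.02,0.01,-0.01,-8.5]

```text
t: 9.1
eef_pos: [0.4355, -0.0422, 0.1262]
ee_rot: [0.756, 0.655, 0.018, -0.003]
ft_force: [-3.4, -9.1, 1.7]
grip_width: 0.447
gripper_force: 60.0
```

```bash
python3 st.py
```

```text
9.1 [-0.2614, 0.5769, 0.3112, 2.2342, -0.5509, 0.3812, 0.3727] [ 0.4355 -0.0422  0.1262] [ 0.7557  0.6546  0.018  -0.0031]
z [ 0.0232  0.0282 -0.9993] y [ 0.9896 -0.1429  0.0189] tilt 2.0912181454169607
```

Call:
send_rows:
  plan:
    - [0,-0.05,-0.01,-8.5]
    - [0,0,-0.01,-8.5]
    - [0,0.02,-0.01,-8.5]
    - [-0.01,0.02,-0.01,-8.5]
    - [-0.01,0.02,-0.01,-8.5]
    - [-0.01,0.03,-0.01,-8.5]
    - [-0.01,0.03,-0.01,-8.5]
    - [-0.01,0.03,-0.01,-8.5]
    - [-0.01,0.02,-0.01,-8.5]

```text
t: 10.0
eef_pos: [0.4354, -0.0411, 0.1253]
ee_rot: [0.999, 0.046, 0.018, 0.008]
ft_force: [-1.4, -11.1, 0.2]
grip_width: 0.449
gripper_force: 60.1
```

```bash
python3 st.py
```

```text
10.0 [-0.5507, 0.6801, 0.6791, 2.2572, -0.9749, 0.479, -0.5653] [ 0.4354 -0.0411  0.1253] [0.9987 0.0462 0.0176 0.0082]
z [ 0.0359 -0.0147 -0.9992] y [ 0.0921 -0.9956  0.018 ] tilt 2.223817533234048
```

Call:
send_rows:
  plan:
    - [0,-0.1,-0.01,-8.5]
    - [0,0,-0.01,-8.5]
    - [0.01,0.02,-0.01,-8.5]
    - [0.01,0.02,-0.01,-8.5]
    - [0.01,0.02,-0.01,-8.5]
    - [0.02,0.02,-0.01,-8.5]
    - [0.02,0.02,-0.01,-8.5]
    - [0.02,0.02,-0.01,-8.5]

```text
t: 10.8
eef_pos: [0.4364, -0.0408, 0.1246]
ee_rot: [0.854, -0.52, 0.01, 0.015]
ft_force: [-1.1, -11.1, 7.5]
grip_width: 0.445
gripper_force: 60.9
```

```bash
python3 st.py
```

```text
10.8 [-0.7373, 0.8637, 0.9849, 2.2423, -1.1782, 0.7141, -1.5606] [ 0.4364 -0.0408  0.1246] [ 0.854  -0.5199  0.0104  0.0148]
z [ 0.0024 -0.0362 -0.9993] y [-0.8884 -0.4589  0.0145] tilt 2.0777011640918683
```

Call:
send_rows:
  plan:
    - [0,0,0,0]
    - [0,-0.1,0,0]
    - [0,0,0,8.5]
    - [0,0,0,8.5]
    - [0,0,0,8.5]
    - [0,0,0,8.5]
    - [0,0,0,8.5]
    - [0,0,0,8.5]
    - [0,0,0,8.5]
    - [0,0,0,8.5]
    - [0,0,0,8.5]
    - [0,0,0,3]
  gripper: -0.32

```text
t: 12.0
eef_pos: [0.436, -0.0408, 0.1242]
ee_rot: [0.988, 0.154, 0.018, 0.005]
ft_force: [-0.3, -0.8, 0.4]
grip_width: 0.659
gripper_force: 0.0
```

```bash
python3 st.py
```

```text
12.0 [-0.5036, 0.6589, 0.6163, 2.2545, -0.926, 0.4523, -0.3946] [ 0.436  -0.0408  0.1242] [0.9879 0.1537 0.0178 0.0053]
z [ 0.0369 -0.0049 -0.9993] y [ 0.3035 -0.9527  0.0159] tilt 2.131132429000787
```

Call:
send_rows:
  plan:
    - [-0.15,-0.15,0,0]
    - [0,0,0,0]
    - [0,0,0,0]
    - [0,0,0,0]
  gripper: 0.6

```text
t: 12.4
eef_pos: [0.4342, -0.0422, 0.124]
ee_rot: [0.989, 0.149, 0.017, 0.005]
ft_force: [-2.9, 2.4, 14.9]
grip_width: 0.451
gripper_force: 58.5
```

Call:
send_rows:
  plan:
    - [0,0,0,-8.5]
    - [0.01,0.02,0,-8.5]
    - [0.01,0.02,0,-8.5]
    - [0.01,0.02,0,-8.5]
    - [0.02,0.02,0,-8.5]
    - [0.02,0.02,0,-8.5]
    - [0.02,0.02,0,-8.5]
    - [0.02,0.02,0,-8.5]
    - [0.02,0.02,0,-8.5]
    - [0,0,0,-2.5]

```text
t: 13.4
eef_pos: [0.4363, -0.0405, 0.1239]
ee_rot: [0.856, -0.516, 0.01, 0.015]
ft_force: [3.2, 4.0, 11.4]
grip_width: 0.451
gripper_force: 59.1
```

```bash
python3 st.py
```

```text
13.4 [-0.7368, 0.8655, 0.9843, 2.2425, -1.1809, 0.7155, -1.5492] [ 0.4363 -0.0405  0.1239] [ 0.8564 -0.516   0.0098  0.0145]
z [ 0.0017 -0.035  -0.9994] y [-0.8841 -0.467   0.0148] tilt 2.006842700880789
```

Call:
send_rows:
  plan:
    - [0,0,0,0]
    - [0,0,0,0]
    - [0,0,3,0]
    - [0,0,5,0]
    - [0,1,5,8.5]
    - [0,3,5,8.5]
    - [1,3,0,8.5]
    - [1,3,0,8.5]
    - [1,3,0,8.5]
    - [1,3,0,8.5]
    - [1,3,0,8.5]
    - [1,3,0,8.5]
  gripper: -0.32

```text
t: 14.6
eef_pos: [0.4954, 0.176, 0.2954]
ee_rot: [0.998, 0.057, 0.016, 0.007]
ft_force: [0.1, -0.6, 0.6]
grip_width: 0.66
gripper_force: 0.0
```

```bash
python3 st.py
python3 - <<'E'
from h import *
T=read_camera("top")
cv2.imwrite("pics/kn2.png",np.vstack([np.hstack([cv2.resize(T[v-14:v+14,u-14:u+14],(290,290),interpolation=cv2.INTER_CUBIC) for u,v in r]) for r in [[(328,151),(407,150)],[(330,234),(411,234)]]])[:,:,::-1])
E
```

```text
14.6 [-1.1891, 0.5953, 1.0643, 1.9201, -0.6129, 0.9673, -1.3009] [0.4954 0.176  0.2954] [0.9982 0.0574 0.016  0.0071]
z [ 0.0327 -0.0124 -0.9994] y [ 0.1144 -0.9933  0.016 ] tilt 2.0058503371199587
```

View pics/kn2.png

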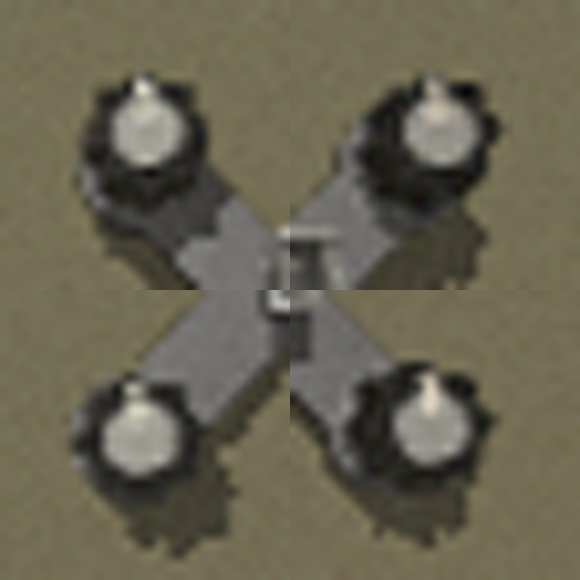

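All four pointers now face up, so foot a is level and the scale hasn't moved. Next is the scoop.

Call:
send_rows:
  plan:
    - [1,0.2,0,8.5]
    - [1,0.2,0,8.5]
    - [1.2,0.2,0,8.5]
    - [1.2,0.2,0,8.5]
    - [1.2,0.2,-1,8.5]
    - [1.2,0.2,-1,8.5]
    - [1,0.2,-1,8.5]
    - [0.5,0.2,0,8.5]
    - [0.5,0.15,0,2]
    - [0,0,0,0]

```text
t: 15.65
eef_pos: [0.5838, 0.1918, 0.2655]
ee_rot: [0.788, 0.616, 0.018, -0.003]
ft_force: [-1.1, 0.1, -0.0]
grip_width: 0.661
gripper_force: 0.0
```

```bash
python3 st.py
```

```text
15.65 [-0.8162, 0.6164, 0.6199, 1.7126, -0.4577, 0.9259, -0.2557] [0.5838 0.1918 0.2655] [ 0.7876  0.6159  0.0177 -0.003 ]
z [ 0.0243  0.0266 -0.9994] y [ 0.9703 -0.2413  0.0171] tilt 2.061401030552399
```

Call:
send_rows:
  plan:
    - [-0.05,0.15,-4,0]
    - [0,0,-4,0]
    - [0,0,-2,0]
    - [0,0,-1,0]
    - [0,0,0,0]

```text
t: 16.15
eef_pos: [0.5825, 0.1934, 0.1548]
ee_rot: [0.787, 0.616, 0.017, -0.003]
ft_force: [-0.3, 0.1, 0.8]
grip_width: 0.659
gripper_force: 0.0
```

Call:
send_rows:
  plan:
    - [0,0,0,0]
    - [0,0,0,0]
    - [0,0,0,0]
    - [0,0,0,0]
    - [0,0,0,0]
  gripper: 1

```text
t: 16.65
eef_pos: [0.5832, 0.1938, 0.1565]
ee_rot: [0.787, 0.617, 0.018, -0.003]
ft_force: [-2.3, -0.4, 9.3]
grip_width: 0.18
gripper_force: 58.8
```

```bash
python3 st.py
```

```text
16.65 [-0.7511, 0.7509, 0.516, 1.7818, -0.5605, 0.7239, -0.1716] [0.5832 0.1938 0.1565] [ 0.7868  0.6169  0.0182 -0.003 ]
z [ 0.025   0.0271 -0.9993] y [ 0.9709 -0.2389  0.0178] tilt 2.114226498720059
```

Call:
send_rows:
  plan:
    - [0,0,1,0]
    - [0,0,2,0]
    - [0,0,3,0]
    - [0,0,4,0]
    - [0,1,4,0]
    - [0.5,2,4,4]
    - [1,3,3,6]
    - [1,3,3,6]
    - [1,3,2,6]
    - [1,3,2,6]
    - [1,3,1,6]
    - [1,3,1,6]

```text
t: 17.85
eef_pos: [0.6477, 0.4043, 0.457]
ee_rot: [0.527, 0.85, 0.016, -0.008]
ft_force: [0.3, -0.3, -4.5]
grip_width: 0.177
gripper_force: 59.0
```

Call:
send_rows:
  plan:
    - [1,2.5,1,5]
    - [1,2,0,3]
    - [2,2,0,0]
    - [3,2,0,0]
    - [3,2,0,0]
    - [3,2,0,0]

```text
t: 18.45
eef_pos: [0.7196, 0.4656, 0.4756]
ee_rot: [0.492, 0.87, 0.025, -0.017]
ft_force: [1.9, -2.8, -3.1]
grip_width: 0.174
gripper_force: 59.4
```

```bash
python3 st.py
```

```text
18.45 [-0.7182, 1.0504, 0.7817, 0.2983, -0.7515, 1.844, 0.0264] [0.7196 0.4656 0.4756] [ 0.4915  0.8703  0.0253 -0.0169]
z [-0.0046  0.0607 -0.9981] y [0.8565 0.5155 0.0274] tilt 3.4889266259335847
```

Call:
send_rows:
  plan:
    - [4.2,2.6,0,0]
    - [4.2,2.6,0,0]
    - [4.2,2.6,0,0]
    - [4.2,2.6,0,0]

```text
t: 18.85
eef_pos: [0.7312, 0.4555, 0.4755]
ee_rot: [0.503, 0.864, 0.019, -0.015]
ft_force: [0.7, -0.8, -4.4]
grip_width: 0.181
gripper_force: 59.8
```

```bash
python3 st.py
```

```text
18.85 [-0.6618, 1.1378, 1.2784, 0.1705, -1.258, 1.9326, 0.0114] [0.7312 0.4555 0.4755] [ 0.5035  0.8637  0.0189 -0.0153]
z [-0.0074  0.048  -0.9988] y [0.8703 0.4923 0.0172] tilt 2.7823426290120343
```

```bash
cat > data.py <<'E'
D=[([-1.26719927,0.52140019,-0.03630271,1.59953358,0.02120269,1.02108515,-0.11278775],[0.2282366,0.58181579,0.30387859],[1.85825257e-01,9.82582807e-01,-2.06467066e-05,-2.04431415e-06]),
([-1.5848,-0.2703,0.5614,1.7332,0.1348,1.558,0.1644],[0.2803,0.2184,0.5993],[0.1867,0.9816,0.039,0.01]),
([-1.3088,-0.3029,0.124,2.2757,0.0455,1.0867,-0.0117],[0.1611,0.2079,0.4047],[0.1857,0.9818,0.039,0.0094]),
([-0.2557,-0.3042,-0.2993,2.3651,-0.14,1.0763,0.7304],[0.1908,0.0888,0.3719],[0.1818,0.9832,0.0116,-0.0131]),
([-0.2614,0.5769,0.3112,2.2342,-0.5509,0.3812,0.3727],[0.4355,-0.0422,0.1262],[0.7557,0.6546,0.018,-0.0031]),
([-0.5507,0.6801,0.6791,2.2572,-0.9749,0.479,-0.5653],[0.4354,-0.0411,0.1253],[0.9987,0.0462,0.0176,0.0082]),
([-0.7368,0.8655,0.9843,2.2425,-1.1809,0.7155,-1.5492],[0.4363,-0.0405,0.1239],[0.8564,-0.516,0.0098,0.0145]),
([-1.1891,0.5953,1.0643,1.9201,-0.6129,0.9673,-1.3009],[0.4954,0.176,0.2954],[0.9982,0.0574,0.016,0.0071]),
([-0.7511,0.7509,0.516,1.7818,-0.5605,0.7239,-0.1716],[0.5832,0.1938,0.1565],[0.7868,0.6169,0.0182,-0.003]),
([-0.7182,1.0504,0.7817,0.2983,-0.7515,1.844,0.0264],[0.7196,0.4656,0.4756],[0.4915,0.8703,0.0253,-0.0169]),
([-0.6618,1.1378,1.2784,0.1705,-1.258,1.9326,0.0114],[0.7312,0.4555,0.4755],[0.5035,0.8637,0.0189,-0.0153])]
E
python3 - <<'E'
from kin import *; from data import D
best=[]
for sg in itertools.product([1,-1],repeat=4):
    def res(x):
        P=[*x[:7],*sg,x[7]]; e=[]
        for q,p,r in D:
            a,R=fk(np.array(q)+np.r_[0,0,0,x[8],0,0,0],P); e+=list(a-p)+list(.3*(R*Q.from_quat(r).inv()).as_rotvec())
        return e
    for q7 in (0,1.57,3.1,-1.57):
        m=least_squares(res,[0,.36,.5,.45,.28,0,0,q7,0]); best.append((m.cost,sg,np.round(m.x,5),np.abs(m.fun).max()))
best.sort(key=lambda b:b[0]); print(*best[:2],sep="\n")
E
```

```text
(np.float64(0.003304574739266899), (-1, -1, -1, -1), array([-0.09606,  0.49365,  0.52515,  0.42497,  0.43598, -0.02337,
       -0.01707,  1.47988, -0.0159 ]), np.float64(0.040438692179562766))
(np.float64(0.003304574739284854), (-1, -1, -1, -1), array([-0.09606,  0.49365,  0.52515,  0.42497,  0.43599, -0.02337,
       -0.01707,  1.47988, -0.0159 ]), np.float64(0.04043869324406622))
```

```bash
cat > kin2.py <<'E'
import numpy as np
from scipy.spatial.transform import Rotation as Q
from scipy.optimize import least_squares
AX="zyzyzyz"
def fk(q,x,S):
    off=x[:7]; T=x[7:7+24].reshape(8,3); R=Q.identity(); p=T[0]
    for i in range(7):
        R=R*Q.from_euler(AX[i],S[i]*q[i]+off[i]); p=p+R.apply(T[i+1])
    return p,R
x0=np.zeros(31); x0[6]=1.48; x0[7+2]=.3; x0[7+8]=.06; x0[7+11]=.5;x0[7+17]=.43;x0[7+23]=.28; x0[7+8]=0
E
python3 - <<'E'
from kin2 import *; from data import D
import itertools
best=[]
for sg in itertools.product([1,-1],repeat=4):
    S=[sg[0],1,sg[1],1,sg[2],1,sg[3]]
    def res(x,reg=1e-3):
        e=[]
        for q,p,r in D:
            a,R=fk(q,x,S); e+=list(a-np.array(p))+list(.3*(R*Q.from_quat(r).inv()).as_rotvec())
        return e+list(reg*(x-x0))
    for a in (0,1.57,3.14,-1.57):
        y=x0.copy(); y[6]=a; m=least_squares(res,y,max_nfev=60); best.append((m.cost,S,a,m.x,np.abs(m.fun[:66]).max()))
best.sort(key=lambda b:b[0])
b=best[0]; print(b[0],b[1],b[4],best[1][1],best[1][4]); print(np.round(b[3][:7],3)); print(np.round(b[3][7:].reshape(8,3),3))
f=np.array([0])
for q,p,r in D:
    a,R=fk(q,b[3],b[1]); print(np.round((a-p)*1000,1),np.round(np.degrees((R*Q.from_quat(r).inv()).as_rotvec()),2))
E
```

```text
1.7575004356503424e-08 [-1, 1, -1, 1, -1, 1, -1] 5.5711395080577895e-05 [-1, 1, -1, 1, -1, 1, -1] 5.571139579339106e-05
[ 0.    -0.    -0.     0.     0.     0.     1.571]
[[ 0.     0.     0.31 ]
 [-0.    -0.011  0.01 ]
 [-0.    -0.011  0.015]
 [-0.    -0.019  0.515]
 [ 0.    -0.019 -0.005]
 [-0.    -0.     0.425]
 [-0.    -0.    -0.012]
 [ 0.    -0.     0.268]]
[-0.  0. -0.] [-0.  0.  0.]
[ 0. -0. -0.] [-0.    0.01  0.  ]
[0. 0. 0.] [ 0.   -0.   -0.01]
[ 0.  0. -0.] [-0.   -0.    0.01]
[-0.  0. -0.] [-0.   -0.01 -0.  ]
[0. 0. 0.] [ 0.   -0.    0.01]
[-0. -0. -0.] [-0.    0.01 -0.  ]
[-0.  0.  0.] [0. 0. 0.]
[ 0. -0.  0.] [-0.   -0.01 -0.01]
[0. 0. 0.] [-0.  0. -0.]
[-0. -0. -0.] [-0.  0.  0.]
```

```bash
cat > sim.py <<'E'
from kin2 import *
S=[-1,1,-1,1,-1,1,-1]
x=np.zeros(31); x[6]=np.pi/2; 
T=x[7:].reshape(8,3); T[0]=[0,0,.31];T[1]=[0,-.011,.01];T[2]=[0,-.011,.015];T[3]=[0,-.019,.515];T[4]=[0,-.019,-.005];T[5]=[0,0,.425];T[6]=[0,0,-.012];T[7]=[0,0,.268]
LO=np.array([-2.91,-.3,-1.5,.17,-1.26,.16,-2.52]);HI=np.array([2.91,2.13,1.42,2.43,4.41,1.93,2.52]);V=np.array([1.89,1.89,2.39,2.39,3.01,3.01,3.01])
def jac(q):
    R=Q.identity(); p=T[0]; A=[];O=[]
    for i in range(7):
        a=R.apply([0,0,1] if AX[i]=="z" else [0,1,0]); A.append(a*S[i]); O.append(p)
        R=R*Q.from_euler(AX[i],S[i]*q[i]+x[i]); p=p+R.apply(T[i+1])
    return np.vstack([np.cross(A,p-np.array(O)).T,np.array(A).T]),p,R
def row(q,r,w=.3,lam=.05,n=20,state=None):
    q=np.array(q,float); _,p,R=jac(q)
    if state: p,R=state
    pt=p+np.array(r[:3])/100; Rt=Q.from_euler("z",r[3],degrees=True)*R; q0=q.copy()
    for _ in range(n):
        J,p,R=jac(q); e=np.r_[pt-p,w*(Rt*R.inv()).as_rotvec()]; J[3:]*=w
        q=np.clip(q+J.T@np.linalg.solve(J@J.T+lam**2*np.eye(6),e),LO,HI)
    d=q-q0; k=min(1,(.7*V*.1/np.maximum(np.abs(d),1e-9)).min()); return q0+k*d
def run(q,rows,**k):
    for r in rows:
        if len(r)==5:
            for _ in range(r[4]): q=row(q,r,**k)
        else: q=row(q,r,**k)
    return q
def info(q):
    _,p,R=jac(q); m=R.as_matrix(); return np.round(p,3),"z",np.round(m[:,2],3),"yaz",round(np.degrees(np.arctan2(m[1,1],m[0,1])),1),"q",np.round(q,2).tolist()
E
python3 - <<'E'
from sim import *
import data
C=[(data.D[0][0],[[0,-1,5,0]]*12,[-1.616,0.211,0.55,0.944,-0.121,1.932,0.066]),
([-0.615,-0.3047,-0.3054,2.3256,-0.1278,1.0781,0.3271],[[.5,-4.9,0,0]]*3,[-0.2557,-0.3042,-0.2993,2.3651,-0.14,1.0763,0.7304]),
(data.D[9][0],[[4.2,2.6,0,0]]*4,data.D[10][0])]
for w in(.1,.2,.3,.5,1):
  for lam in(.01,.05,.1):
    for n in(1,5,20,60):
      print(w,lam,n,*[np.round(np.linalg.norm(run(q,r,w=w,lam=lam,n=n)-np.array(t)),2) for q,r,t in C])
E
```

```text
0.1 0.01 1 0.86 0.45 1.13
0.1 0.01 5 0.93 0.43 1.16
0.1 0.01 20 0.86 0.37 1.12
0.1 0.01 60 0.85 0.28 1.07
0.1 0.05 1 0.71 0.43 0.88
0.1 0.05 5 0.89 0.43 0.88
0.1 0.05 20 0.83 0.37 0.85
0.1 0.05 60 0.74 0.29 0.77
0.1 0.1 1 0.9 0.47 0.89
0.1 0.1 5 0.78 0.42 0.96
0.1 0.1 20 0.77 0.4 0.95
0.1 0.1 60 0.67 0.32 0.92
0.2 0.01 1 0.87 0.45 1.13
0.2 0.01 5 0.92 0.43 0.74
0.2 0.01 20 0.87 0.37 0.73
0.2 0.01 60 0.85 0.28 0.65
0.2 0.05 1 0.78 0.43 0.81
0.2 0.05 5 0.91 0.43 0.83
0.2 0.05 20 0.84 0.37 0.75
0.2 0.05 60 0.77 0.28 0.65
0.2 0.1 1 0.7 0.43 0.81
0.2 0.1 5 0.87 0.43 0.81
0.2 0.1 20 0.81 0.38 0.78
0.2 0.1 60 0.72 0.29 0.71
0.3 0.01 1 0.87 0.45 1.13
0.3 0.01 5 0.92 0.43 0.72
0.3 0.01 20 0.89 0.37 1.05
0.3 0.01 60 0.86 0.28 0.79
0.3 0.05 1 0.81 0.43 0.87
0.3 0.05 5 0.91 0.43 0.95
0.3 0.05 20 0.84 0.37 0.89
0.3 0.05 60 0.79 0.28 0.82
0.3 0.1 1 0.7 0.42 0.76
0.3 0.1 5 0.89 0.43 0.75
0.3 0.1 20 0.82 0.37 0.7
0.3 0.1 60 0.74 0.28 0.6
0.5 0.01 1 0.87 0.45 1.13
0.5 0.01 5 0.92 0.43 0.71
0.5 0.01 20 0.88 0.37 0.73
0.5 0.01 60 0.86 0.28 0.86
0.5 0.05 1 0.82 0.44 0.96
0.5 0.05 5 0.92 0.43 1.04
0.5 0.05 20 0.84 0.37 1.0
0.5 0.05 60 0.8 0.28 0.96
0.5 0.1 1 0.71 0.41 0.73
0.5 0.1 5 0.9 0.43 0.74
0.5 0.1 20 0.82 0.37 0.67
0.5 0.1 60 0.76 0.28 0.54
1 0.01 1 0.87 0.45 1.13
1 0.01 5 0.92 0.43 0.65
1 0.01 20 0.88 0.37 0.78
1 0.01 60 0.86 0.28 0.59
1 0.05 1 0.83 0.44 1.01
1 0.05 5 0.92 0.43 1.08
1 0.05 20 0.84 0.37 1.05
1 0.05 60 0.8 0.28 1.03
1 0.1 1 0.72 0.42 0.73
1 0.1 5 0.9 0.43 0.76
1 0.1 20 0.82 0.37 0.7
1 0.1 60 0.76 0.28 0.6
```

```bash
cat >> sim.py <<'E'
from scipy.optimize import lsq_linear
def row2(q,r,w=.3,mu=.02,n=3,box=True):
    q=np.array(q,float); _,p,R=jac(q); pt=p+np.array(r[:3])/100; Rt=Q.from_euler("z",r[3],degrees=True)*R; q0=q.copy()
    lo,hi=np.minimum(LO,q0-1e-6),np.maximum(HI,q0+1e-6)
    if box: lo,hi=np.maximum(lo,q0-.07*V),np.minimum(hi,q0+.07*V)
    for _ in range(n):
        J,p,R=jac(q); e=np.r_[pt-p,w*(Rt*R.inv()).as_rotvec()]; J[3:]*=w
        A=np.vstack([J,mu*np.eye(7)]); b=np.r_[e,-mu*(q-q0)]
        q=q+lsq_linear(A,b,(lo-q-1e-9,hi-q+1e-9)).x
    d=q-q0; k=min(1,(.07*V/np.maximum(np.abs(d),1e-9)).min()); return q0+k*d
def run2(q,rows,**k):
    for r in rows:
        for _ in range(r[4] if len(r)==5 else 1): q=row2(q,r,**k)
    return q
E
python3 - <<'E'
from sim import *
import data
C=[(data.D[0][0],[[0,-1,5,0]]*12,[-1.616,0.211,0.55,0.944,-0.121,1.932,0.066]),
([-0.615,-0.3047,-0.3054,2.3256,-0.1278,1.0781,0.3271],[[.5,-4.9,0,0]]*3,[-0.2557,-0.3042,-0.2993,2.3651,-0.14,1.0763,0.7304]),
(data.D[9][0],[[4.2,2.6,0,0]]*4,data.D[10][0])]
R=[]
for w in(.1,.2,.3,.5,1):
  for mu in(.003,.01,.03,.1):
    for n in(1,3):
      for box in(True,False):
        e=[np.linalg.norm(run2(q,r,w=w,mu=mu,n=n,box=box)-np.array(t)) for q,r,t in C]; R.append((sum(e),w,mu,n,box,np.round(e,2)))
R.sort(key=lambda a:a[0]); print(*R[:8],sep="\n")
_,w,mu,n,box,_=R[0]
for q,r,t in C: print(info(run2(q,r,w=w,mu=mu,n=n,box=box)),"\n  vs",info(np.array(t)))
E
```

```text
(np.float64(0.6720608972893743), 1, 0.003, 3, True, array([0.17, 0.23, 0.27]))
(np.float64(0.7213699527708057), 0.5, 0.003, 3, True, array([0.17, 0.23, 0.32]))
(np.float64(0.7797074022701804), 0.5, 0.01, 1, False, array([0.09, 0.31, 0.38]))
(np.float64(0.7908000425563664), 0.5, 0.003, 1, True, array([0.18, 0.32, 0.29]))
(np.float64(0.7935768474389293), 1, 0.003, 1, True, array([0.21, 0.32, 0.26]))
(np.float64(0.7995528765197765), 1, 0.01, 3, True, array([0.17, 0.23, 0.4 ]))
(np.float64(0.8124163296878791), 1, 0.01, 1, False, array([0.17, 0.32, 0.32]))
(np.float64(0.8390413929034677), 0.3, 0.01, 1, False, array([0.06, 0.28, 0.5 ]))
(array([0.214, 0.434, 0.765]), 'z', array([ 0.029,  0.062, -0.998]), 'yaz', np.float64(68.6), 'q', [-1.73, 0.17, 0.66, 1.01, -0.11, 1.93, 0.07]) 
  vs (array([0.222, 0.456, 0.767]), 'z', array([ 0.036,  0.074, -0.997]), 'yaz', np.float64(68.4), 'q', [-1.62, 0.21, 0.55, 0.94, -0.12, 1.93, 0.07])
(array([0.208, 0.034, 0.365]), 'z', array([-0.006,  0.035, -0.999]), 'yaz', np.float64(67.4), 'q', [-0.22, -0.3, -0.13, 2.39, -0.09, 1.05, 0.87]) 
  vs (array([0.19 , 0.088, 0.372]), 'z', array([-0.022,  0.028, -0.999]), 'yaz', np.float64(69.0), 'q', [-0.26, -0.3, -0.3, 2.37, -0.14, 1.08, 0.73])
(array([0.755, 0.498, 0.412]), 'z', array([ 0.044,  0.085, -0.995]), 'yaz', np.float64(32.1), 'q', [-0.69, 1.2, 1.12, 0.17, -1.12, 1.78, 0.02]) 
  vs (array([0.731, 0.455, 0.475]), 'z', array([-0.007,  0.048, -0.999]), 'yaz', np.float64(29.5), 'q', [-0.66, 1.14, 1.28, 0.17, -1.26, 1.93, 0.01])
```

```bash
cat > plan.py <<'E'
from sim import *
K=dict(w=.7,mu=.003,n=2,box=True)
def goto(q,P,az,rows=None):
    for _ in range(40):
        _,p,R=jac(q); m=R.as_matrix(); d=(np.array(P)-p)*100; a=(az-np.degrees(np.arctan2(m[1,1],m[0,1]))+540)%360-180
        if np.linalg.norm(d)<.3 and abs(a)<.5: break
        k=max(1,np.linalg.norm(d)/4,abs(a)/8); r=[*(d/k),a/k]
        if rows is not None: rows.append(r)
        q=row2(q,r,**K)
    return q
def tilt(q):
    m=jac(q)[2].as_matrix(); return np.degrees(np.arcsin([m[:2,2]@m[:2,1]/np.linalg.norm(m[:2,1]),m[:2,2]@m[:2,0]/np.linalg.norm(m[:2,0])]))
E
cat > s1.py <<'E'
from plan import *; import sys
q0=np.array([-0.6618,1.1378,1.2784,0.1705,-1.258,1.9326,0.0114])
for az in(0,20,40,-15):
  for r,z in((.6,.5),(.75,.35)):
    for dy in(0,):
      u=np.array([np.cos(np.radians(az)),np.sin(np.radians(az)),0])
      q=goto(q0,[.6*u[0],.6*u[1],.45],az+dy); q=goto(q,[*(r*u[:2]),z],az+dy); a=tilt(q)
      for name,d in(("up",[0,0,5]),("out",5*u),("upout",[3.5*u[0],3.5*u[1],3.5]),("upin",[-2*u[0],-2*u[1],4.5])):
        b=run2(q,[[*d,0]]*30,**K); print(az,r,z,name,np.round(a,1),np.round(tilt(b),1),info(b)[0],np.round(b,2).tolist())
E
timeout 500 python3 s1.py
```

```text
0 0.6 0.5 up [0.1 2.5] [50.6  1.8] [0.391 0.031 1.086] [-0.78, 0.16, 1.17, 0.23, -0.48, 1.93, -0.06]
0 0.6 0.5 out [0.1 2.5] [34.8 -0.2] [1.086 0.048 0.229] [-0.14, 1.42, 0.82, 0.17, -0.87, 1.0, 0.11]
0 0.6 0.5 upout [0.1 2.5] [39.6 -0.3] [0.843 0.035 0.784] [-0.19, 0.78, 0.86, 0.17, -0.77, 1.56, 0.03]
0 0.6 0.5 upin [0.1 2.5] [39.5  7.4] [0.198 0.059 1.013] [-0.05, -0.3, -0.26, 0.76, -0.02, 1.93, -0.35]
0 0.75 0.35 up [0.1 2.5] [46.9  1.7] [0.435 0.031 1.06 ] [-0.58, 0.2, 0.92, 0.23, -0.43, 1.93, -0.06]
0 0.75 0.35 out [0.1 2.5] [35.3  1.4] [1.095 0.027 0.166] [-0.12, 1.52, 1.17, 0.17, -1.26, 0.94, 0.1]
0 0.75 0.35 upout [0.1 2.5] [37.1 -1.1] [0.868 0.038 0.742] [-0.18, 0.84, 0.98, 0.17, -0.9, 1.55, 0.08]
0 0.75 0.35 upin [0.1 2.5] [34.7  5.9] [0.231 0.035 0.977] [0.13, -0.28, -0.23, 0.85, -0.12, 1.93, -0.21]
20 0.6 0.5 up [-0.6  2.5] [50.8  1.5] [0.355 0.163 1.087] [-1.15, 0.16, 1.22, 0.23, -0.5, 1.93, -0.05]
20 0.6 0.5 out [-0.6  2.5] [34.4 -0.3] [1.003 0.416 0.229] [-0.49, 1.42, 0.8, 0.17, -0.84, 1.01, 0.11]
20 0.6 0.5 upout [-0.6  2.5] [39. -0.] [0.78  0.317 0.783] [-0.53, 0.79,
[... 1565 characters left out ...]
0.235  0.229] [0.12, 1.42, 0.82, 0.17, -0.87, 1.0, 0.11]
-15 0.6 0.5 upout [0.2 2.5] [39.6 -0.3] [ 0.824 -0.184  0.784] [0.07, 0.78, 0.87, 0.17, -0.78, 1.56, 0.03]
-15 0.6 0.5 upin [0.2 2.5] [39.5  7.3] [0.206 0.005 1.014] [0.21, -0.3, -0.26, 0.76, -0.02, 1.93, -0.35]
-15 0.75 0.35 up [0.2 2.5] [46.9  1.7] [ 0.428 -0.083  1.06 ] [-0.32, 0.2, 0.92, 0.23, -0.43, 1.93, -0.06]
-15 0.75 0.35 out [0.2 2.5] [35.3  1.5] [ 1.065 -0.258  0.166] [0.14, 1.52, 1.17, 0.17, -1.26, 0.94, 0.1]
-15 0.75 0.35 upout [0.2 2.5] [37.2 -1.1] [ 0.848 -0.188  0.742] [0.08, 0.84, 0.98, 0.17, -0.9, 1.55, 0.08]
-15 0.75 0.35 upin [0.2 2.5] [34.8  5.9] [ 0.232 -0.027  0.977] [0.38, -0.28, -0.23, 0.84, -0.12, 1.93, -0.21]
```

Call:
send_rows:
  plan:
    - [-2,-1.5,0,0]
    - [-2.5,-2,0,-3]
    - [-2,-3,0,-3]
    - [-1.5,-3.5,0,-3]
    - [-1,-4,0,-3]
    - [-1,-4,0,-3]
    - [-1,-4,0,-3]
    - [-1,-4,0,-3]
    - [0,-4,0,-3]
    - [0,-4,0,-3]
    - [0,-4,0,-3]
    - [0,-4,0,-3]

```text
t: 20.05
eef_pos: [0.6389, 0.0683, 0.4789]
ee_rot: [0.713, 0.701, 0.03, -0.014]
ft_force: [1.0, 0.1, -4.1]
grip_width: 0.182
gripper_force: 59.9
```

Call:
send_rows:
  plan:
    - [0,-4,1,-3]
    - [0,-4,1,-3]
    - [0,-3,1,-1]
    - [0,-2,1,0]
    - [0,0,0,0]

```text
t: 20.55
eef_pos: [0.6388, -0.0642, 0.5204]
ee_rot: [0.755, 0.655, 0.031, -0.011]
ft_force: [-1.1, 0.7, -5.2]
grip_width: 0.174
gripper_force: 59.8
```

```bash
python3 st.py
```

```text
20.55 [-0.6027, 0.7427, 1.3724, 1.2651, -0.7945, 1.6712, 0.4696] [ 0.6388 -0.0642  0.5204] [ 0.7549  0.655   0.0311 -0.0106]
z [ 0.033   0.0567 -0.9978] y [ 0.9896 -0.1417  0.0247] tilt 3.7613405474603194
```

Call:
send_rows:
  plan:
    - [3.4,-0.9,3.5,0]
    - [3.4,-0.9,3.5,0]
    - [3.4,-0.9,3.5,0]
    - [3.4,-0.9,3.5,0]
    - [3.4,-0.9,3.5,0]
    - [3.4,-0.9,3.5,0]
    - [3.4,-0.9,3.5,0]
    - [3.4,-0.9,3.5,0]
    - [3.4,-0.9,3.5,0]
    - [3.4,-0.9,3.5,0]

```text
t: 21.55
eef_pos: [0.7726, -0.0945, 0.5916]
ee_rot: [0.751, 0.66, 0.021, -0.006]
ft_force: [-1.2, -3.5, -4.8]
grip_width: 0.175
gripper_force: 60.0
```

```bash
python3 st.py
```

```text
21.55 [-0.0186, 0.8225, 0.3925, 0.3929, -0.3477, 1.9303, -0.0039] [ 0.7726 -0.0945  0.5916] [ 0.7509  0.6601  0.0207 -0.0056]
z [ 0.0237  0.0357 -0.9991] y [ 0.9915 -0.1286  0.0189] tilt 2.4554947801587437
```

Call:
send_rows:
  plan:
    - [4.2,-0.5,2.6,0]
    - [4.2,-0.5,2.6,0]
    - [4.2,-0.5,2.6,0]
    - [4.2,-0.5,2.6,0]
    - [4.2,-0.5,2.6,0]
    - [4.2,-0.5,2.6,0]
    - [4.2,-0.5,2.6,0]
    - [4.2,-0.5,2.6,0]

```text
t: 22.35
eef_pos: [0.824, -0.0853, 0.6019]
ee_rot: [0.739, 0.668, 0.07, 0.049]
ft_force: [-0.6, -0.4, -4.1]
grip_width: 0.173
gripper_force: 61.5
```

```bash
python3 st.py
```

```text
22.35 [-0.012, 0.9878, 1.2822, 0.1687, -1.2366, 1.9334, 0.0514] [ 0.824  -0.0853  0.6019] [0.7391 0.6681 0.0699 0.0492]
z [ 0.169   0.0207 -0.9854] y [ 0.9808 -0.1023  0.1661] tilt 9.80586737975094
```

Call:
send_rows:
  plan:
    - [4.7,-0.4,1.5,0]
    - [4.7,-0.4,1.5,0]
    - [4.7,-0.4,1.5,0]
    - [4.7,-0.4,1.5,0]
    - [4.7,-0.4,1.5,0]
    - [4.7,-0.4,1.5,0]

```text
t: 22.95
eef_pos: [0.8227, -0.0818, 0.6089]
ee_rot: [0.74, 0.667, 0.071, 0.056]
ft_force: [0.9, -0.2, -3.9]
grip_width: 0.177
gripper_force: 61.4
```

```bash
python3 st.py
```

```text
22.95 [-0.019, 0.9825, 1.3205, 0.1689, -1.263, 1.9326, 0.0483] [ 0.8227 -0.0818  0.6089] [0.7399 0.6666 0.0707 0.0561]
z [ 0.1794  0.0112 -0.9837] y [ 0.9786 -0.1049  0.1773] tilt 10.354971351752766
```

Call:
send_rows:
  plan:
    - [4.5,1,-1.8,0]
    - [4.5,1,-1.8,0]
    - [4.5,1,-1.8,0]
    - [4.5,1,-1.8,0]

```text
t: 23.35
eef_pos: [0.8484, -0.0314, 0.5355]
ee_rot: [0.742, 0.669, 0.037, 0.027]
ft_force: [-0.1, 0.6, -4.1]
grip_width: 0.18
gripper_force: 61.5
```

```bash
python3 st.py
```

```text
23.35 [-0.0794, 1.0712, 1.3263, 0.1688, -1.263, 1.9324, -0.0088] [ 0.8484 -0.0314  0.5355] [0.7419 0.6689 0.0372 0.027 ]
z [ 0.0914  0.0097 -0.9958] y [ 0.9905 -0.1037  0.0899] tilt 5.275807236415008
```

```bash
cat > E.py <<'E'
import data
E=[(data.D[0][0],[[0,-1,5,0]]*12,[-1.616,0.211,0.55,0.944,-0.121,1.932,0.066]),
(data.D[9][0],[[4.2,2.6,0,0]]*4,data.D[10][0]),
([-0.6027,0.7427,1.3724,1.2651,-0.7945,1.6712,0.4696],[[3.4,-.9,3.5,0]]*10,[-0.0186,.8225,.3925,.3929,-.3477,1.9303,-.0039]),
([-0.0186,.8225,.3925,.3929,-.3477,1.9303,-.0039],[[4.2,-.5,2.6,0]]*8,[-0.012,0.9878,1.2822,0.1687,-1.2366,1.9334,0.0514]),
([-0.012,0.9878,1.2822,0.1687,-1.2366,1.9334,0.0514],[[4.7,-.4,1.5,0]]*6,[-0.019,0.9825,1.3205,0.1689,-1.263,1.9326,0.0483]),
([-0.019,0.9825,1.3205,0.1689,-1.263,1.9326,0.0483],[[4.5,1,-1.8,0]]*4,[-0.0794,1.0712,1.3263,0.1688,-1.263,1.9324,-0.0088])]
E
cat > s2.py <<'E'
from sim import *; from E import E
R=[]
for w in(.3,1,3):
  for mu in(.003,.03,.1):
    for n in(1,3):
      for box in(True,False): R.append((w,mu,n,box,[np.linalg.norm(run2(q,r,w=w,mu=mu,n=n,box=box)-np.array(t)) for q,r,t in E]))
for w in(.3,1,3):
  for lam in(.03,.1,.3):
    for n in(1,3,10,30): R.append((w,lam,n,"clip",[np.linalg.norm(run(q,r,w=w,lam=lam,n=n)-np.array(t)) for q,r,t in E]))
R.sort(key=lambda a:sum(a[4]))
for a in R[:8]+[b for b in R if b[3]=="clip"][:4]: print(a[:4],np.round(a[4],2))
E
timeout 550 python3 s2.py
```

```text
(1, 0.003, 3, True) [0.17 0.27 0.19 0.31 0.55 0.52]
(1, 0.003, 1, True) [0.21 0.26 0.19 0.31 0.54 0.51]
(0.3, 0.003, 1, False) [0.27 0.31 0.12 0.33 0.57 0.49]
(1, 0.03, 3, True) [0.14 0.66 0.12 1.12 0.19 0.2 ]
(1, 0.03, 3, False) [0.14 0.66 0.13 1.12 0.19 0.2 ]
(1, 0.03, 1, False) [0.17 0.64 0.16 1.11 0.2  0.2 ]
(1, 0.03, 1, True) [0.17 0.64 0.16 1.11 0.2  0.2 ]
(3, 0.03, 3, True) [0.15 0.65 0.17 1.26 0.16 0.18]
(3, 0.3, 30, 'clip') [0.58 0.7  0.72 1.16 0.16 0.18]
(1, 0.3, 30, 'clip') [0.59 0.7  0.78 1.16 0.18 0.2 ]
(3, 0.3, 10, 'clip') [0.68 0.71 0.94 1.22 0.15 0.18]
(3, 0.3, 3, 'clip') [0.67 0.72 1.01 1.25 0.15 0.18]
```

```bash
cat > s3.py <<'E'
from plan import *
import plan
q0=np.array([-0.0794,1.0712,1.3263,0.1688,-1.263,1.9324,-0.0088])
for mu in(.003,.03):
  plan.K=K=dict(w=1,mu=mu,n=2,box=True)
  for P in([.6,-.05,.5],[.5,-.04,.6]):
    q=goto(q0,P,-6); print(mu,P,info(q)[-1],np.round(tilt(q),1))
    for d in([0,0,5],[-2,0,4.5],[-4,0,3],[2,0,4.5]):
      b=q
      for k in range(6):
        b=run2(b,[[*d,0]]*5,**K); print("  ",d,5*k+5,np.round(tilt(b),1),info(b)[0],info(b)[-1])
E
timeout 550 python3 s3.py
```

```text
0.003 [0.6, -0.05, 0.5] [-0.76, 0.59, 1.29, 1.46, -0.62, 1.44, 0.42] [4.7 0.8]
   [0, 0, 5] 5 [5.2 0.8] [ 0.591 -0.049  0.731] [-0.51, 0.49, 1.11, 0.85, -0.52, 1.93, 0.21]
   [0, 0, 5] 10 [10.6  0.6] [ 0.531 -0.041  0.804] [-0.41, 0.26, 0.61, 0.81, -0.18, 1.93, -0.01]
   [0, 0, 5] 15 [17.6  0.5] [ 0.484 -0.031  0.863] [-0.62, 0.16, 0.78, 0.78, -0.14, 1.93, -0.04]
   [0, 0, 5] 20 [26.4 -0.1] [ 0.445 -0.02   0.927] [-1.09, 0.17, 1.42, 0.71, -0.27, 1.93, 0.04]
   [0, 0, 5] 25 [33.8 -0.4] [ 0.431 -0.019  0.978] [-1.06, 0.16, 1.42, 0.58, -0.29, 1.93, 0.04]
   [0, 0, 5] 30 [40.7 -0.7] [ 0.413 -0.017  1.024] [-1.02, 0.15, 1.42, 0.46, -0.33, 1.93, 0.03]
   [-2, 0, 4.5] 5 [4.7 0.8] [ 0.5   -0.05   0.725] [-0.88, 0.35, 1.42, 1.13, -0.41, 1.86, 0.27]
   [-2, 0, 4.5] 10 [7.4 1.6] [ 0.426 -0.057  0.794] [-0.74, 0.02, 0.79, 1.06, -0.04, 1.93, -0.07]
   [-2, 0, 4.5] 15 [11.5  2.4] [ 0.35  -0.057  0.82 ] [-0.08, -0.11, 0.07, 1.12, -0.01, 1.93, -0.12]
   [-2, 0, 4.5] 20 [16.   2.6] [ 0.289 -0.053  0.844] [0.32, -0.21, -0.19, 1.14, -0.1, 1.93, -0.03]
   [-2, 0, 4.5] 25 [20.5  2.6] [ 0.254 -0.05   0.86
[... 7795 characters left out ...]
, -0.14, 1.93, 0.15]
   [-4, 0, 3] 30 [15.6  2.7] [ 0.194 -0.159  0.812] [0.56, -0.3, 0.03, 1.29, -0.17, 1.93, 0.4]
   [2, 0, 4.5] 5 [6.1 1. ] [ 0.569 -0.036  0.754] [-0.51, 0.4, 0.94, 0.84, -0.39, 1.93, 0.11]
   [2, 0, 4.5] 10 [11.4  1.1] [ 0.595 -0.029  0.79 ] [-0.3, 0.39, 0.55, 0.67, -0.25, 1.93, -0.02]
   [2, 0, 4.5] 15 [17.1  1.4] [ 0.612 -0.022  0.825] [-0.28, 0.42, 0.56, 0.53, -0.29, 1.93, -0.04]
   [2, 0, 4.5] 20 [21.9  1.7] [ 0.623 -0.018  0.853] [-0.24, 0.45, 0.52, 0.41, -0.3, 1.93, -0.07]
   [2, 0, 4.5] 25 [26.2  1.9] [ 0.63  -0.015  0.879] [-0.2, 0.47, 0.51, 0.31, -0.32, 1.93, -0.09]
   [2, 0, 4.5] 30 [30.2  2.1] [ 0.631 -0.013  0.903] [-0.18, 0.49, 0.55, 0.22, -0.39, 1.93, -0.1]
```

Call:
send_rows:
  plan:
    - [-3,0,0,0]
    - [-4,0,1,0]
    - [-4,0,1,0]
    - [-4,0,2,0]
    - [-4,0,2,0]
    - [-3,0,3,0]
    - [-2,0,4,0]
    - [-1,0,4,0]
    - [0,0,5,0]
    - [0,0,5,0]
    - [0,0,5,0]
    - [0,0,5,0]

```text
t: 24.55
eef_pos: [0.6472, -0.0406, 0.702]
ee_rot: [0.745, 0.667, 0.027, 0.009]
ft_force: [0.7, -1.1, -5.4]
grip_width: 0.177
gripper_force: 61.4
```

```bash
python3 st.py
```

```text
24.55 [-0.2336, 0.5178, 0.5394, 0.6941, -0.3124, 1.9298, 0.01] [ 0.6472 -0.0406  0.702 ] [0.7448 0.6667 0.027  0.0086]
z [ 0.0517  0.0232 -0.9984] y [ 0.9926 -0.1108  0.0488] tilt 3.2479828196050478
```

Call:
send_rows:
  plan:
    - [0,0,5,0]
    - [0,0,5,0]
    - [0,0,5,0]
    - [0,0,5,0]
    - [0,0,5,0]
    - [0,0,5,0]
    - [0,0,5,0]
    - [0,0,5,0]
    - [0,0,5,0]
    - [0,0,5,0]

```text
t: 25.55
eef_pos: [0.5302, -0.0302, 0.8944]
ee_rot: [0.731, 0.652, 0.154, 0.13]
ft_force: [0.1, 0.2, -4.3]
grip_width: 0.178
gripper_force: 61.4
```

```bash
python3 st.py
```

```text
25.55 [-0.2938, 0.2516, 0.4572, 0.5726, -0.1828, 1.9326, -0.0871] [ 0.5302 -0.0302  0.8944] [0.7314 0.6517 0.1535 0.1297]
z [ 0.3936  0.0105 -0.9192] y [ 0.9134 -0.1171  0.3898] tilt 23.186740146513994
```

Call:
send_rows:
  plan:
    - [0,0,3,0]
    - [0,0,-1,0]
    - [0.3,-0.5,-2,0]
    - [0.6,-1,-3,1]
    - [0.6,-1,-4,1]
    - [0.6,-1,-4,1]
    - [0.6,-1,-4,1]
    - [0.6,-1,-4,1]
    - [0.6,-1,-4,1]
    - [0.6,-1,-4,1]
    - [0.6,-1,-4,1]
    - [0.6,-1,-4,1]

```text
t: 26.75
eef_pos: [0.5824, -0.1251, 0.5215]
ee_rot: [0.677, 0.706, 0.171, 0.123]
ft_force: [2.3, 1.4, -4.3]
grip_width: 0.176
gripper_force: 61.6
```

```bash
python3 st.py
```

```text
26.75 [-0.2208, 0.1686, 0.4709, 1.6393, -0.2923, 0.9755, 0.3898] [ 0.5824 -0.1251  0.5215] [0.6766 0.7056 0.1707 0.1233]
z [ 0.405   0.074  -0.9113] y [0.9127 0.0261 0.4077] tilt 24.309670884915082
```

Call:
send_rows:
  plan:
    - [0.4,-0.5,-3.5,0]
    - [0.5,-0.6,-3.5,0]
    - [0.5,-0.6,-3.5,0]
    - [0.5,-0.6,-3.5,0]
    - [0.5,-0.6,-3,0]
    - [0.5,-0.6,-2,0]
    - [0.4,-0.5,-1,0]
    - [0.2,-0.3,0,0]
    - [0,0,0,0]

```text
t: 27.65
eef_pos: [0.6179, -0.1683, 0.324]
ee_rot: [0.677, 0.705, 0.171, 0.124]
ft_force: [-0.6, 0.1, -4.4]
grip_width: 0.179
gripper_force: 61.5
```

```bash
python3 st.py
python3 - <<'E'
from h import *
T=read_camera("top");S=read_camera("side")
a=cv2.resize(T[130:260,290:450],(640,520),interpolation=cv2.INTER_CUBIC);b=cv2.resize(S[120:220,280:420],(728,520),interpolation=cv2.INTER_CUBIC)
cv2.imwrite("pics/p1.png",cv2.resize(np.hstack([a[:,100:520],b[:,150:530]]),(800,520))[:,:,::-1])
E
```

```text
27.65 [-0.0147, 0.4203, 0.3449, 1.8233, -0.5845, 0.6067, 0.7498] [ 0.6179 -0.1683  0.324 ] [0.6769 0.7052 0.1708 0.1238]
z [ 0.4058  0.0733 -0.911 ] y [0.9124 0.0254 0.4085] tilt 24.3546412850639
```

View pics/p1.png

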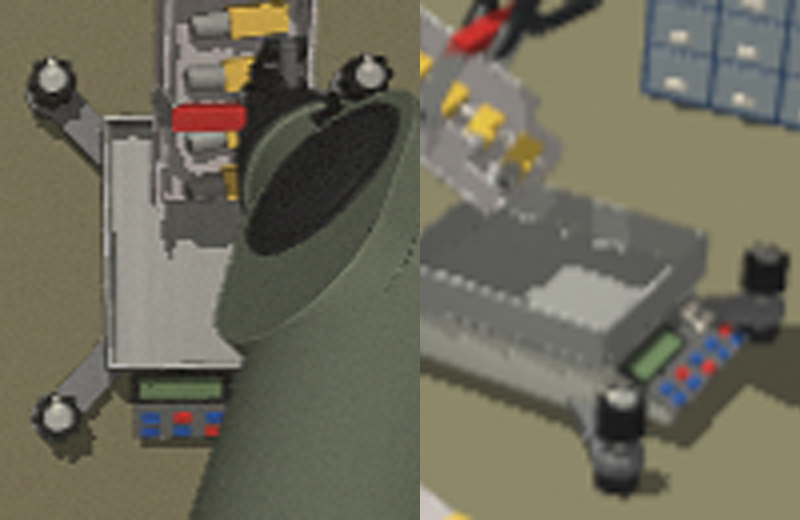

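All four motors are still in the tilted scoop, and its nose is over the pan interior. I'll lower it and shake.

Call:
send_rows:
  plan:
    - [-0.5,0,-1.5,0]
    - [-0.5,0,-1.5,0]
    - [-0.5,0,-1,0]
    - [0,0,0,0]
    - [3.5,0,0,0]
    - [0,0,0,0]
    - [-1.5,0,0,0]
    - [-1.5,0,0,0]
    - [3.5,0,0,0]
    - [-1.5,0,0,0]
    - [-1.5,0,0,0]
    - [0,0,0,0]

```text
t: 28.95
eef_pos: [0.6116, -0.168, 0.2842]
ee_rot: [0.677, 0.705, 0.171, 0.124]
ft_force: [-0.4, -0.5, -3.6]
grip_width: 0.176
gripper_force: 61.6
```

```bash
python3 st.py
python3 - <<'E'
from h import *
T=read_camera("top");S=read_camera("side")
a=cv2.resize(T[130:260,290:450],(640,520),interpolation=cv2.INTER_CUBIC);b=cv2.resize(S[120:220,280:420],(728,520),interpolation=cv2.INTER_CUBIC)
cv2.imwrite("pics/p2.png",cv2.resize(np.hstack([a[:,100:520],b[:,150:530]]),(800,520))[:,:,::-1])
E
```

```text
28.95 [0.0297, 0.4575, 0.2886, 1.8762, -0.6469, 0.5203, 0.8252] [ 0.6116 -0.168   0.2842] [0.6769 0.7052 0.1709 0.1236]
z [ 0.4056  0.0737 -0.9111] y [0.9125 0.0252 0.4083] tilt 24.345806226412623
```

View pics/p2.png

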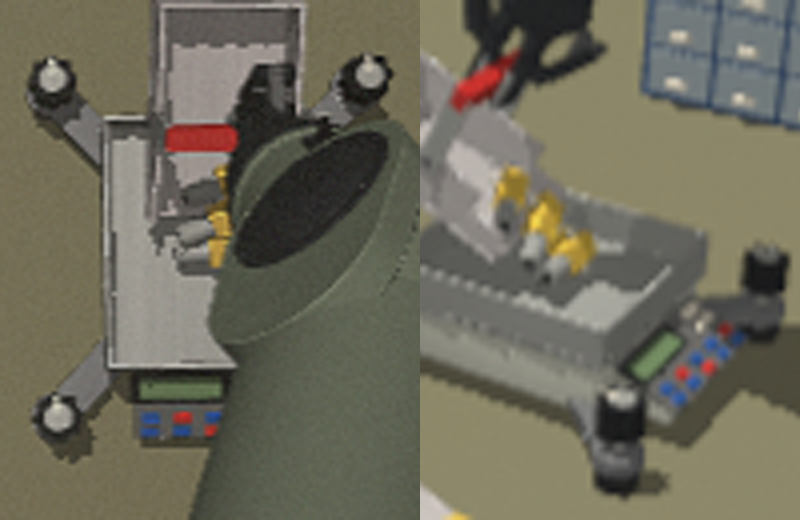

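The motors have slid to the nose and two are already going into the pan. I'll shake more and back off.

Call:
send_rows:
  plan:
    - [3.5,0,0.5,0]
    - [-1.5,0,0,0]
    - [-1.5,0,0,0]
    - [3.5,0,0.5,0]
    - [-1.5,0,0,0]
    - [-1.5,0,0,0]
    - [3.5,0,0.5,0]
    - [-1.5,0,0,0]
    - [-1.5,0,0,0]
    - [3.5,0,0.5,0]
    - [-1,0,0,0]
    - [0,0,0,0]

```text
t: 30.25
eef_pos: [0.6527, -0.1676, 0.3034]
ee_rot: [0.677, 0.706, 0.171, 0.123]
ft_force: [-0.1, -0.4, -3.2]
grip_width: 0.177
gripper_force: 61.8
```

```bash
python3 st.py
python3 - <<'E'
from h import *
T=read_camera("top");S=read_camera("side")
a=cv2.resize(T[130:260,290:450],(640,520),interpolation=cv2.INTER_CUBIC);b=cv2.resize(S[120:220,280:420],(728,520),interpolation=cv2.INTER_CUBIC)
cv2.imwrite("pics/p3.png",cv2.resize(np.hstack([a[:,100:520],b[:,150:530]]),(800,520))[:,:,::-1])
E
```

```text
30.25 [-0.0078, 0.4968, 0.3295, 1.7591, -0.6108, 0.598, 0.7535] [ 0.6527 -0.1676  0.3034] [0.6766 0.7056 0.1707 0.1234]
z [ 0.4051  0.074  -0.9113] y [0.9127 0.0262 0.4079] tilt 24.31926414134947
```

View pics/p3.png

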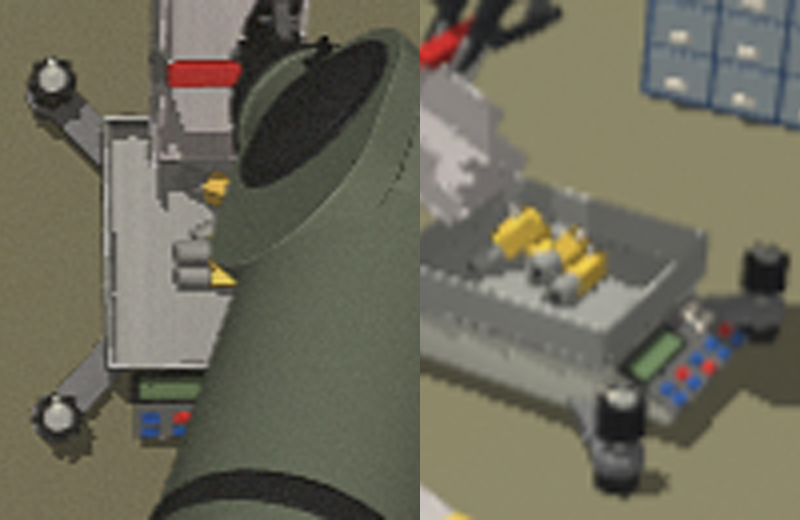

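The visible part of the scoop is empty and the motors are in the pan. I'll carry it to the free bench area around (0.6, 0.45) and set it down nose first.

Call:
send_rows:
  plan:
    - [0.5,0,2,0]
    - [0,0,3,0]
    - [0,2,2,0]
    - [0,4,1,0]
    - [0,4,0,0]
    - [0,4,0,0]
    - [0,4,0,0]
    - [0,4,0,0]
    - [0,4,0,0]
    - [0,4,0,0]
    - [-0.5,4,0,0]
    - [-0.5,4,0,0]

```text
t: 31.55
eef_pos: [0.6472, 0.2141, 0.3834]
ee_rot: [0.677, 0.705, 0.171, 0.123]
ft_force: [1.3, -0.4, -3.4]
grip_width: 0.181
gripper_force: 61.7
```

Call:
send_rows:
  plan:
    - [-0.5,4,0,0]
    - [-0.5,4,0,0]
    - [-0.5,4,0,0]
    - [-0.5,4,-1,0]
    - [-0.5,4,-3,0]
    - [-0.5,3,-4,0]
    - [-0.5,2,-4,0]
    - [0,1,-2,0]
    - [0,0,0,0]

```text
t: 32.45
eef_pos: [0.6107, 0.4735, 0.2397]
ee_rot: [0.676, 0.707, 0.168, 0.123]
ft_force: [-0.6, -0.3, -2.8]
grip_width: 0.177
gripper_force: 61.7
```

```bash
python3 st.py
python3 - <<'E'
from h import *
T=read_camera("top")
for t in ["motor0_mid"]:
    for r in recognise("top",t): print("top",np.round(r["uv"],1),round(r["confidence"],2),np.round(atz("top",r["uv"],.085),3))
# yellow blobs in pan
H=cv2.cvtColor(T,cv2.COLOR_RGB2HSV); m=((abs(H[...,0].astype(int)-24)<8)&(H[...,1]>150)&(H[...,2]>90)).astype(np.uint8)
n,l,s,c=cv2.connectedComponentsWithStats(m)
for i in range(1,n):
    if s[i][4]>6: print(s[i][4],np.round(c[i],1),np.round(atz("top",c[i],.085),3))
E
```

```text
32.45 [-1.1515, 0.7819, 0.5668, 1.5299, -0.2776, 0.5727, -0.5449] [0.6107 0.4735 0.2397] [0.6761 0.7067 0.1685 0.1227]
z [ 0.4012  0.0722 -0.9131] y [0.9143 0.0291 0.404 ] tilt 24.058023337253136
221 [374.  187.2] [ 0.588 -0.183  0.085]
212 [462.  244.8] [ 0.414 -0.461  0.085]
40 [483.1 248.8] [ 0.403 -0.527  0.085]
```

Call:
send_rows:
  plan:
    - [0,0,-2.5,0]
    - [0,0,-2,0]
    - [0,0,-1,0]
    - [0,0,-0.5,0]
    - [0,0,0,0]

```text
t: 33.05
eef_pos: [0.613, 0.4717, 0.1844]
ee_rot: [0.677, 0.705, 0.171, 0.123]
ft_force: [0.1, 1.0, -2.4]
grip_width: 0.177
gripper_force: 61.7
```

Call:
send_rows:
  plan:
    - [0,0,-0.5,0]
    - [0,0,-0.4,0]
    - [0,0,0,0]

```text
t: 33.35
eef_pos: [0.6145, 0.4735, 0.1779]
ee_rot: [0.676, 0.705, 0.174, 0.124]
ft_force: [1.7, 3.3, 17.6]
grip_width: 0.177
gripper_force: 65.2
```

Call:
send_rows:
  plan:
    - [0,0,0.1,0]
    - [0,0,0,0]
    - [0,0,0,0]
    - [1,0,-0.2,0]
    - [1,0,-0.3,0]
    - [1,0,-0.3,0]
    - [1,0,-0.3,0]
    - [1,0,-0.3,0]
    - [0,0,0,0]
  gripper: -0.06

```text
t: 34.25
eef_pos: [0.664, 0.471, 0.1608]
ee_rot: [0.677, 0.705, 0.17, 0.124]
ft_force: [-0.2, -0.4, -0.1]
grip_width: 0.53
gripper_force: 0.0
```

```bash
python3 st.py
python3 - <<'E'
from h import *
T=read_camera("top");S=read_camera("side")
a=cv2.resize(T[90:200,120:260],(420,330),interpolation=cv2.INTER_CUBIC);b=cv2.resize(S[160:300,140:320],(420,330),interpolation=cv2.INTER_CUBIC)
c=cv2.resize(T[140:245,310:430],(377,330),interpolation=cv2.INTER_CUBIC)
cv2.imwrite("pics/p4.png",cv2.resize(np.vstack([np.hstack([a,b[:,:377]]),np.hstack([c,np.zeros((330,420,3),np.uint8)])])[:,:],(725,600))[:,:,::-1])
E
```

```text
34.25 [-1.0361, 0.9209, 0.4918, 1.4472, -0.3119, 0.4917, -0.5024] [0.664  0.471  0.1608] [0.6771 0.7051 0.1704 0.1237]
z [ 0.4052  0.0728 -0.9113] y [0.9127 0.0249 0.4078] tilt 24.30889854187105
```

View pics/p4.png

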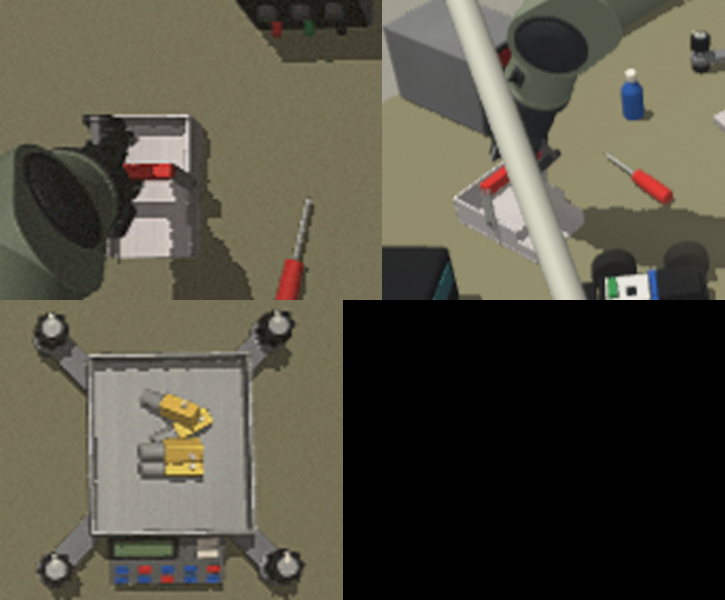

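The last view shows the scoop flat and empty on the bench, and all four motors in the pan. I'll withdraw along the tool axis.

Call:
send_rows:
  plan:
    - [-0.4,-0.1,0.9,0]
    - [-0.8,-0.1,1.8,0]
    - [-1.2,-0.2,2.7,0]
    - [-1.6,-0.3,3.6,0]
    - [-1.6,-0.3,3.6,0]
    - [-1,-0.2,3.6,0]
    - [0,0,4,0]
    - [0,0,2,0]
    - [0,0,0,0]
    - [0,0,0,0]

```text
t: 35.35
eef_pos: [0.5957, 0.46, 0.3848]
ee_rot: [0.677, 0.705, 0.171, 0.123]
ft_force: [0.1, -0.0, -1.2]
grip_width: 0.529
gripper_force: 0.0
```

```bash
python3 st.py
python3 - <<'E'
from h import *
M={}
for cam,(x0,x1,y0,y1) in {"top":(120,215,100,200),"side":(170,300,180,300)}.items():
    I=cv2.cvtColor(read_camera(cam),cv2.COLOR_RGB2HSV)[y0:y1,x0:x1]
    m=(((I[...,0]<8)|(I[...,0]>172))&(I[...,1]>150)&(I[...,2]>60)).astype(np.uint8)
    n,l,s,cc=cv2.connectedComponentsWithStats(m)
    for i in range(1,n):
        if s[i][4]>30:
            pts=np.argwhere(l==i)[:,::-1]+[x0,y0]; d=np.linalg.eigh(np.cov((pts-pts.mean(0)).T))[1][:,1]; pr=(pts-pts.mean(0))@d
            print(cam,s[i][4],cc[i]+[x0,y0],[np.round(pts.mean(0)+d*t,1) for t in(pr.min(),pr.max())])
for t in("scoop_bar","scoop_nose"):
    a,b=lm("side",t),lm("top",t); print(t,a,b,tri(a[0],b[0]) if a[1] and b[1] else 0)
E
```

```text
35.35 [-1.213, 0.6136, 0.6582, 1.4513, -0.206, 0.8107, -0.5623] [0.5957 0.46   0.3848] [0.6766 0.7055 0.1715 0.1227]
z [ 0.4051  0.0759 -0.9111] y [0.9126 0.0255 0.408 ] tilt 24.342333139135196
top 190 [164.55263158 152.12105263] [array([183., 152.]), array([146. , 152.3])]
side 56 [199.66071429 185.33928571] [array([203.6, 181.7]), array([195.9, 188.8])]
side 81 [193.13580247 243.75308642] [array([198.5, 240.2]), array([187.1, 247.7])]
side 138 [267.01449275 246.70289855] [array([275.4, 252.8]), array([258.4, 240.5])]
scoop_bar ([200.5, 237.5], 0.92) ([167.6, 152.6], 0.63) (array([0.67975862, 0.47495181, 0.1022657 ]), np.float64(0.003933284700035305))
scoop_nose ([224.1, 273.8], 0.76) ([175.9, 182.8], 0.71) (array([ 0.59377837,  0.47998384, -0.00442265]), np.float64(0.007701114088952802))
```

```bash
python3 -c "
from cell import *
print(job_done())"
```

```text
the job is handed in; nothing more can be done
None
```

I handed the job in at about 35 s and got no verdict back; by my last camera checks the front-left foot is screwed down level with the others, all four motors are in the pan, and the empty scoop stands upright on free bench to the left of its old spot.

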